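# Press a stepped heat spreader on the bonding plate

### The job

Bond a stepped heat spreader: clear the white dust cover off the bonding plate and the finned heat sink away from the blue bin, both into the grey tray, then lay every aluminium disc on the bench in one centred stack on the round platen, widest at the bottom, each narrower one above the wider. Free the steel weight jammed in the bin's corner (it only comes out along its own length, from under the corner web), stand it upright on its wide foot, centred on top of the finished stack, and only then switch the heater on by swinging the toggle right over. Leave the battery and the screwdriver where they lie.

Things in the scene. Friction and masses are not known exactly. Their poses are not given: they have to be found in the camera images.
- platen (a point): centre of the top face of the heated bonding plate's round aluminium platen: 90 mm in diameter, its top 40 mm above the bench, standing 10 mm proud of a grey 130 x 130 mm housing whose top is 30 mm above the bench. Fixed; z up, x and y along the housing's sides.
- disc_a: solid bare aluminium heat-spreader disc, 64 mm in diameter and 14 mm thick, lying flat on the bench at the start; the widest. Both faces are alike. Origin at its centre (7 mm above what it lies on), z along its axis. May be absent.
- disc_b: solid bare aluminium heat-spreader disc, 57 mm in diameter and 14 mm thick, lying flat on the bench at the start; the second widest. Both faces are alike. Origin at its centre (7 mm above what it lies on), z along its axis. May be absent.
- disc_c: solid bare aluminium heat-spreader disc, 50 mm in diameter and 14 mm thick, lying flat on the bench at the start; the third widest. Both faces are alike. Origin at its centre (7 mm above what it lies on), z along its axis. May be absent.
- disc_d: solid bare aluminium heat-spreader disc, 43 mm in diameter and 14 mm thick, lying flat on the bench at the start; the fourth widest. Both faces are alike. Origin at its centre (7 mm above what it lies on), z along its axis. May be absent.
- disc_e: solid bare aluminium heat-spreader disc, 36 mm in diameter and 14 mm thick, lying flat on the bench at the start; the narrowest. Both faces are alike. Origin at its centre (7 mm above what it lies on), z along its axis. May be absent.
- cover: round white dust cover lying on the platen at the start, 60 mm across and 18 mm thick, with a black knob 20 mm across standing 24 mm up from its middle (42 mm high in all). Origin at the centre of its underside, z up.
- heatsink: loose aluminium finned heat sink, 0.25 kg, standing on the bench: 40 mm (x) x 50 mm (y) x 90 mm high. Origin at the centre of its underside, z up. At the start it stands 5 mm off the weight's head, its x axis along the bin's diagonal, so that the weight cannot be drawn out; take it across its 50 mm near the top.
- tray: fixed grey open tray, 110 (x) x 160 (y) x 20 mm high, walls and floor 4 mm; origin under its centre. It is empty at the start and holds the cover and the heat sink side by side along y.
- weight: steel weight, 135 mm long, about 0.35 kg: round foot 40 mm across, 14 mm thick, then a plain shaft 30 mm across to the head. Origin at the centre of the foot's underside, z along the shaft to the head; centre of mass about 50 mm up. At first it leans in the bin, foot in the jam corner under the web, rising about 25 degrees over the low corner, the last 50 mm of shaft clear outside the bin.
- bin: fixed blue bin, 75 x 75 mm inside, walls 4 mm. Origin under its centre; x runs along the diagonal from jam corner to low corner (inner corners 53 mm from centre). Walls at the jam corner 66 mm high, the others 43. A web 50 mm wide, parallel to the weight and 3 mm above its foot, reaches 40 mm out from the jam corner: draw the weight out 35 mm or more along its shaft before lifting.
- toggle (a joint): angle of the heater's toggle lever (rad): 0 leaning to the controller's -x (towards the robot, off), 1.0 swung right over to its +x (on). Stiff hinge: it stays where it is left.
- toggle_tip (a point): tip of the black toggle lever, which is 60 mm long and pivots on a small block on top of the white controller box
- controller: fixed white controller box 140 (x) x 120 (y) x 45 mm high, origin under its centre; the toggle swings towards its +x.
- battery: black and copper 9 V battery, 46 x 26 mm and 17 mm high, lying among the discs; origin at the centre of its underside. Leave alone.
- driver: red-handled screwdriver, about 200 mm long, lying to the left of the bin. Leave alone.

How it is judged:
On the way, in this order (a step that is already met when the one before it is completed fails the run):
1. all discs stacked centred on the platen, widest lowest, and the weight upright on top, let go (horizontal distance between each of disc_a, disc_b, disc_c, disc_d, disc_e and platen below 0.008 m and ((angle between disc_a's own z axis and vertical below 0.2 rad and z of disc_b in the frame of disc_a above 0.01 m) or (angle between disc_a's own z axis and vertical above 2.9 rad and z of disc_b in the frame of disc_a below -0.01 m)) and ((angle between disc_a's own z axis and vertical below 0.2 rad and z of disc_c in the frame of disc_a above 0.01 m) or (angle between disc_a's own z axis and vertical above 2.9 rad and z of disc_c in the frame of disc_a below -0.01 m)) and ((angle between disc_a's own z axis and vertical below 0.2 rad and z of disc_d in the frame of disc_a above 0.01 m) or (angle between disc_a's own z axis and vertical above 2.9 rad and z of disc_d in the frame of disc_a below -0.01 m)) and ((angle between disc_a's own z axis and vertical below 0.2 rad and z of disc_e in the frame of disc_a above 0.01 m) or (angle between disc_a's own z axis and vertical above 2.9 rad and z of disc_e in the frame of disc_a below -0.01 m)) and z of each of disc_a, disc_b, disc_c, disc_d, disc_e in the frame of weight below -0.004 m and ((angle between disc_b's own z axis and vertical below 0.2 rad and z of disc_c in the frame of disc_b above 0.01 m) or (angle between disc_b's own z axis and vertical above 2.9 rad and z of disc_c in the frame of disc_b below -0.01 m)) and ((angle between disc_b's own z axis and vertical below 0.2 rad and z of disc_d in the frame of disc_b above 0.01 m) or (angle between disc_b's own z axis and vertical above 2.9 rad and z of disc_d in the frame of disc_b below -0.01 m)) and ((angle between disc_b's own z axis and vertical below 0.2 rad and z of disc_e in the frame of disc_b above 0.01 m) or (angle between disc_b's own z axis and vertical above 2.9 rad and z of disc_e in the frame of disc_b below -0.01 m)) and ((angle between disc_c's own z axis and vertical below 0.2 rad and z of disc_d in the frame of disc_c above 0.01 m) or (angle between disc_c's own z axis and vertical above 2.9 rad and z of disc_d in the frame of disc_c below -0.01 m)) and ((angle between disc_c's own z axis and vertical below 0.2 rad and z of disc_e in the frame of disc_c above 0.01 m) or (angle between disc_c's own z axis and vertical above 2.9 rad and z of disc_e in the frame of disc_c below -0.01 m)) and ((angle between disc_d's own z axis and vertical below 0.2 rad and z of disc_e in the frame of disc_d above 0.01 m) or (angle between disc_d's own z axis and vertical above 2.9 rad and z of disc_e in the frame of disc_d below -0.01 m)) and angle between weight's own z axis and vertical below 0.08 rad and horizontal distance between weight and platen below 0.01 m and linear speed of weight below 0.02 m/s and contact force between weight and the fingers below 0.2 N), for 0.3 s.
2. toggle swung over to on (value of joint toggle above 0.85 rad), for 0.2 s.
At the end, for the whole second after the job is handed in: Every disc present is within 8 mm of the platen's centre, narrower above wider; the weight stands foot down on top, within 0.08 rad of upright and 10 mm of the platen's centre, at rest, let go; the toggle is past 0.85 rad; cover and heat sink lie at rest in the tray (all of step 1 and x of cover in the frame of tray between -0.051 and 0.051 m and y of cover in the frame of tray between -0.076 and 0.076 m and z of each of cover, heatsink in the frame of tray below 0.03 m and linear speed of each of cover, heatsink below 0.02 m/s and x of heatsink in the frame of tray between -0.051 and 0.051 m and y of heatsink in the frame of tray between -0.076 and 0.076 m and value of joint toggle above 0.85 rad); the robot touches nothing.
It fails at once if the battery is pushed more than 50 mm from its place (distance of battery from where it was at the start of the episode above 0.05 m).
It fails at once if the driver is pushed more than 50 mm from its place (distance of driver from where it was at the start of the episode above 0.05 m).
Of disc_a, disc_b, disc_c, disc_d, disc_e only 3 to 5 are there at a start; the rules pass over those that are not, and their reading is None.
At some moment in a run one of disc_a, disc_b, disc_c, disc_d, disc_e may be knocked a few centimetres aside while the robot is not near it.
It also fails if it takes over 210 s, if anything falls off the work surface, if the arm or the gripper's body presses on something with over 40 N, if the wrist force passes 120 N, or if a joint passes its speed limit or range.

### The arm

A 6-joint arm with a two-finger parallel gripper is mounted at the origin on the work surface. World frame = base frame: x ahead of the robot, y to its left, z up, the work surface at z = 0. Lengths are in m, angles in rad, forces in N, time in s.
With the tool pointing down it reaches from about 0.3 to 0.875 m from the base axis. Payload 6.4 kg.
Tool frame: the origin (TCP) lies where the fingers leave the gripper's body, on its centre line; the fingertips stand 73 mm ahead of it and the grasp point (between the pads) lies 54 mm ahead of it (ctrl.pinch_z is the distance from the TCP to the grasp point, in m); z points along the fingers, y is the direction in which the jaws open and shut (so a half turn about z gives the same grasp; the last joint's range is limited). The gripper opens to 85 mm and grips with 20 to 120 N. Pads are 22 mm wide; open, the fingers measure 114 mm over their backs; the gripper's body (76 mm by 85 mm) begins 54 mm behind the grasp point. The pads swing forward as they close: fully open they stand 13 mm farther back than shut.
Start: joints at [-1.375, 0.181, 1.607, -0, 1.354, -0.206], TCP at [0.225, -0.529, 0.304] pointing down, gripper open.
Joint ranges: [-2.99, 2.99], [-0.89, 2.07], [0.3, 2.58], [-1.14, 4.28], [0, 2.63], [-3.12, 3.12]. Speed limits (rad/s): [2.57, 2.57, 3.01, 3.14, 3.14, 3.14].

### API

Orientations are given as a unit quaternion [w, x, y, z].
In Python, from bench import ctrl, camera, camera_model gives the robot as it stands.
- The arm moves only by the tool arm_command, never from a script. Its argument "series" is a list of rows, each a list of 7 numbers: the shift along the tool's x, y, z in m, then the turn, a rotation vector about the tool's x, y, z in degrees, then the finger opening in m, from 0 to 0.0854. In form: [[tx, ty, tz, rx, ry, rz, gripper], ...]. A call has exactly 5 rows; each row is the pose to reach, as a shift and turn from the pose commanded when the call began, along the tool's axes at that moment; what a row does not reach only later rows make up. A row lasts 1/10 s, in which the tool goes at most 50 mm and 8.59 degrees, less where a joint would pass 70% of its speed; a pose out of reach is approached as far as the arm can. A call with a gripper value outside its range is refused whole. The fingers move at their own pace and stop on an object; the grip force is fixed at half the most. Time passes only in rows, so rows that repeat a pose let the fingers close, or fill a call up. It gives the time, the measured TCP pose, the force and the opening at its end, in the units of the state.
- ctrl.get_obs(): the state, without advancing time (a new reading comes with each control period).
- camera(name): name is "scene" or "top" or "wrist"; returns (picture, depth): 384x512x3 uint8, red, green, blue; 384x512 float32, m along the optical axis (not along the pixel's ray), 0 where there is no reading.
- camera_model(name): a dict with "K" (3x3 intrinsics, pixels), "distortion" ([k1, k2, p1, p2, k3] as OpenCV has them; the pictures are not rectified), "position" and "attitude" of the camera in the world. Camera axes: x right, y down, z forward; pixel columns grow to the right and rows downward; lengths in m; the calibration is good to about 2 mm. A picture is of the moment at which its call begins: read the wrist's pose just before it. camera_model takes no time and is no camera call; for the wrist camera it gives the pose at the moment of the call.
- ctrl.hand_in(): hands the job in, once; it reports no verdict.
The state is a dict: "time_s": time; "q": joint angles; "dq": joint speeds; "joint_efforts": joint torques, N m; "eef_pos": TCP position; "eef_rot": TCP orientation; "wrist_force": force on the tool from outside, world axes, zero at the start; "torque": the same for the moment, N m; "opening": opening from 0.0 (shut) to 1.0 (fully open).
Only numpy, scipy, OpenCV 4.12 (cv2) and the standard library are available. Lean on these libraries where they do the work, as an engineer would, in place of code of your own. Each camera call takes 0.05 s, during which the arm holds its last target. There are 200 camera calls.

## Working session

There is one attempt and no reset: what is moved stays moved. The work goes in short steps, Python scripts to look and compute and a tool call to move; the robot and the scene stay as the last step left them, time stands still between calls to the robot, and variables do not carry over. Pictures are saved under pics/ and viewed, about 12 in all and at most 16, crops included, and the job is handed in when it is done.

Besides the shell and the picture viewer there is one more tool, called as name([rows], argument=value, ...), one row to a line, values as JSON. arm_command: Moves the arm, as the interface text tells. Its arguments: {"type":"object","properties":{"series":{"type":"array","items":{"type":"array","items":{"type":"number"}}}},"required":["series"]}

```bash
ls; mkdir -p pics
cat > h.py <<'E'
import numpy as np, cv2
from scipy.spatial.transform import Rotation as R
from bench import ctrl, camera, camera_model
def q2R(q): return R.from_quat([q[1],q[2],q[3],q[0]]).as_matrix()
def att(m):
    a=np.array(m["attitude"],float)
    return a if a.shape==(3,3) else q2R(a)
def snap(n,f=None):
    m=camera_model(n); im,d=camera(n)
    if f: cv2.imwrite("pics/"+f,im[:,:,::-1])
    return m,im,d
def rays(m,uv):
    uv=np.asarray(uv,float).reshape(-1,1,2)
    p=cv2.undistortPoints(uv,np.array(m["K"]),np.array(m["distortion"]))[:,0]
    return np.c_[p,np.ones(len(p))]@att(m).T
def onplane(m,uv,z):
    r=rays(m,uv); c=np.array(m["position"]); return c+r*((z-c[2])/r[:,2])[:,None]
def cloud(m,d):
    h,w=d.shape; v,u=np.mgrid[:h,:w]
    r=rays(m,np.c_[u.ravel(),v.ravel()].astype(float))
    P=np.array(m["position"])+r*d.reshape(-1,1); P[d.ravel()==0]=np.nan
    return P.reshape(h,w,3)
def proj(m,P):
    A=att(m); rv=cv2.Rodrigues(A.T)[0]; t=-A.T@np.array(m["position"])
    return cv2.projectPoints(np.asarray(P,float).reshape(-1,1,3),rv,t,np.array(m["K"]),np.array(m["distortion"]))[0][:,0]
def st():
    o=ctrl.get_obs(); print("t",round(o["time_s"],2),"pos",np.round(o["eef_pos"],4),"R",np.round(q2R(o["eef_rot"]).ravel(),3),"q",np.round(o["q"],2),"F",np.round(o["wrist_force"],1),"op",round(float(np.ravel(o["opening"])[0]),3)); return o
E
python3 - <<'E'
from h import *
o=st()
print(o["eef_rot"],ctrl.pinch_z)
for n in("top","scene","wrist"):
    m,im,d=snap(n,n+"0.png"); print(n,np.round(m["position"],3),m["attitude"],np.round(m["K"],1).tolist(),m["distortion"])
    np.savez(n+"0.npz",im=im,d=d,m=np.array([m],dtype=object))
E
```

```text
pics
t 0.0 pos [ 0.2248 -0.5288  0.303 ] R [ 0.92   0.391 -0.     0.391 -0.92   0.002  0.    -0.002 -1.   ] q [-1.38  0.18  1.61  0.    1.35 -0.21] F [0.  0.4 0.4] op 1.001
[-8.82619761e-04  9.79885121e-01  1.99560444e-01  1.81438286e-05] 0.0539
top [0.43  0.029 0.957] [-0.05737524  0.7062199  -0.70204273  0.07139702] [[356.7, 0.0, 255.9], [0.0, 356.7, 193.7], [0.0, 0.0, 1.0]] [0.03098863 0.         0.         0.         0.        ]
scene [1.285 1.028 0.863] [-0.14565501  0.26150111  0.83265562 -0.46592532] [[491.8, 0.0, 259.3], [0.0, 491.8, 186.7], [0.0, 0.0, 1.0]] [-0.06274995  0.          0.          0.          0.        ]
wrist [ 0.287 -0.502  0.374] [ 0.11308403  0.82589199 -0.54709096 -0.07619641] [[281.7, 0.0, 255.6], [0.0, 281.7, 188.4], [0.0, 0.0, 1.0]] [-0.05538152  0.          0.          0.          0.        ]
```

View pics/top0.png

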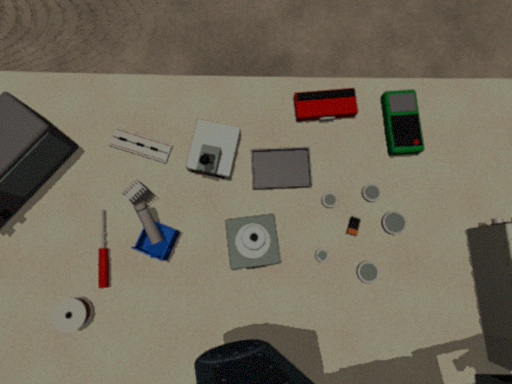

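View pics/scene0.png

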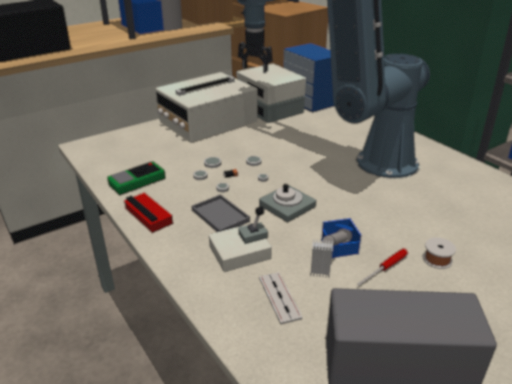

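```bash
cat >> h.py <<'E'
def load(n):
    z=np.load(n+".npz",allow_pickle=True); return z["m"][0],z["im"],z["d"]
E
python3 - <<'E'
from h import *
m,im,d=load("top0"); P=cloud(m,d); Z=P[:,:,2]
big=cv2.resize(im[85:300,90:430],None,fx=2.35,fy=2.35,interpolation=cv2.INTER_CUBIC); cv2.imwrite("pics/topc.png",big[:,:,::-1])
print("bench z",np.nanmedian(Z[150:300,290:320]))
for (u,v) in [(329,200),(370,193),(393,222),(367,271),(321,255),(353,226)]:
    r=18; s=np.s_[v-r:v+r+1,u-r:u+r+1]
    k=((Z[s]>0.008)&(Z[s]<0.03)).astype(np.uint8)
    n,L,S,C=cv2.connectedComponentsWithStats(k); i=1+np.argmax(S[1:,4])
    q=P[s][L==i]; print((u,v),S[i],np.round(C[i]+[u-r,v-r],1),"xyz",np.round(np.nanmedian(q,0),4),"mean",np.round(q.mean(0),4),"z",np.round(np.nanpercentile(q[:,2],[10,90]),3),"D",round(2*np.sqrt(S[i][4]/np.pi)*m["position"][2]/356.7*0.985,4))
# heights
for n,z0,z1,box in [("bin",.03,.075,(125,215,190,265)),("plate",.025,.035,(215,205,290,275)),("coverknob",.045,.1,(215,205,290,275)),("box",.035,.055,(180,115,245,185)),("tray",.012,.03,(245,140,320,195)),("sink",.075,.12,(110,170,170,230)),("lever",.06,.2,(180,115,245,185))]:
    x0,y0,x1,y1=box; s=np.s_[y0:y1,x0:x1]; k=((Z[s]>z0)&(Z[s]<z1))
    q=P[s][k]; 
    if len(q)<5: print(n,len(q)); continue
    rect=cv2.minAreaRect(q[:,:2].astype(np.float32)*1000); print(n,len(q),"mean",np.round(q.mean(0),4),"rect",np.round(rect[0],1),np.round(rect[1],1),round(rect[2],1),"zmax",np.round(np.nanpercentile(q[:,2],95),3))
E
```

```text
bench z 0.0013653009038554487
(329, 200) [ 10  10  17  16 214] [329.2 199.1] xyz [ 0.5912 -0.1856  0.0151] mean [ 0.5911 -0.1859  0.0151] z [0.013 0.017] D 0.0436
(370, 193) [ 10   8  19  19 272] [371.3 191.9] xyz [ 0.6116 -0.3001  0.0152] mean [ 0.6117 -0.3004  0.0151] z [0.012 0.018] D 0.0492
(393, 222) [  7   6  25  24 455] [393.9 221.8] xyz [ 0.5309 -0.3555  0.0153] mean [ 0.5313 -0.3556  0.0153] z [0.013 0.018] D 0.0636
(367, 271) [  8   8  23  23 388] [367.8 272. ] xyz [ 0.4007 -0.2789  0.0151] mean [ 0.4008 -0.2792  0.015 ] z [0.013 0.017] D 0.0587
(321, 255) [ 12  11  15  14 161] [322.  254.2] xyz [ 0.4457 -0.162   0.0151] mean [ 0.4451 -0.1621  0.015 ] z [0.013 0.017] D 0.0378
(353, 226) [ 12   7  14  21 192] [353.6 225.1] xyz [ 0.5215 -0.2472  0.0178] mean [ 0.5214 -0.2477  0.0173] z [0.013 0.02 ] D 0.0413
bin 881 mean [0.4804 0.2625 0.0559] rect [485.7 268.5] [101.9  89.8] 62.1 zmax 0.071
plate 1540 mean [0.4772 0.0213 0.0306] rect [478.9  20.9] [130.  129.9] 7.5 zmax 0.033
coverknob 435 mean [0.4859 0.0186 0.0614] rect [487.7  18.5] [57.9 55.3] 0.2 zmax 0.083
box 1770 mean [0.7317 0.124  0.0458] rect [722.8 127.6] [119.9 144.3] 78.6 zmax 0.049
tray 388 mean [ 0.6797 -0.0591  0.0193] rect [678.3 -55.9] [110.7 160.2] 2.9 zmax 0.023
sink 482 mean [0.576  0.3033 0.0864] rect [574.9 296.7] [96.2 53.5] 37.3 zmax 0.093
lever 537 mean [0.6814 0.1333 0.0817] rect [686.4 135.2] [49.7 70.9] 78.7 zmax 0.136
```

View pics/topc.png

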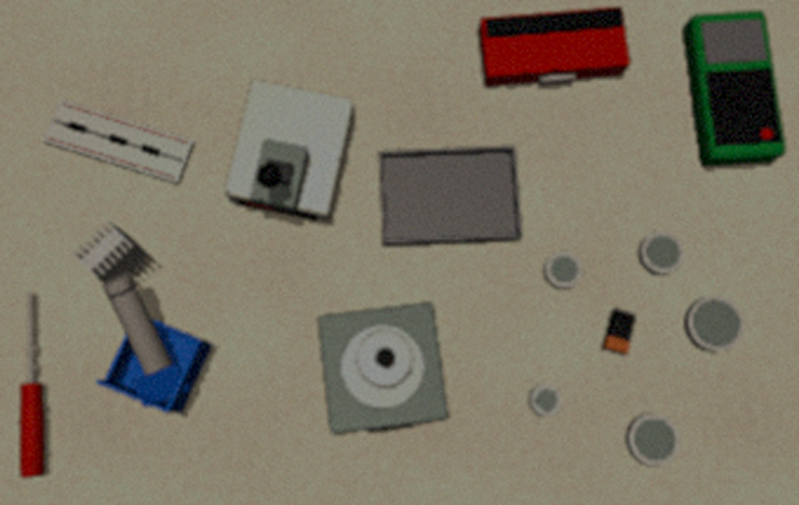

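```bash
cat >> h.py <<'E'
import json
def log():
    o=ctrl.get_obs(); open("log.jsonl","a").write(json.dumps([list(map(float,o["q"])),list(map(float,o["eef_pos"])),list(map(float,o["eef_rot"]))])+"\n")
def goto(p,Rt=None,o=None):
    "print tool-frame shift and rotvec (deg) from measured pose to target"
    o=o or ctrl.get_obs(); Rc=q2R(o["eef_rot"]); log()
    s=Rc.T@(np.array(p)-o["eef_pos"]); r=R.from_matrix(Rc.T@(Rc if Rt is None else Rt)).as_rotvec(degrees=True)
    print("shift",np.round(s*1000,1),"mm turn",np.round(r,2)); return s,r
def down(deg): # tool down, tool x heading deg
    c,s=np.cos(np.radians(deg)),np.sin(np.radians(deg)); return np.array([[c,s,0],[s,-c,0],[0,0,-1.]])
E
python3 - <<'E'
from h import *
o=ctrl.get_obs(); Rc=q2R(o["eef_rot"]); m=camera_model("wrist")
A=Rc.T@att(m); print("cam in tool",np.round(Rc.T@(np.array(m["position"])-o["eef_pos"]),4)); print(np.round(A,3))
goto([0.42,0.021,0.30],down(0))
E
```

```text
cam in tool [ 0.0678 -0.0001 -0.0708]
[[-0.001 -0.963 -0.27 ]
 [ 1.    -0.001 -0.001]
 [ 0.001 -0.27   0.963]]
shift [ 394.7 -429.7    3.9] mm turn [-0.08  0.   23.02]
```

arm_command([
  [0.037,-0.032,0,0,0,8,0.06],
  [0.075,-0.064,0,0,0,16,0.06],
  [0.112,-0.095,0,0,0,23,0.06],
  [0.15,-0.127,0,0,0,23,0.06],
  [0.187,-0.159,0,0,0,23,0.06],
])

```text
time_s: 0.65
eef_pos: [0.3352, -0.3078, 0.3037]
eef_rot: [-0.0, 1.0, -0.0, 0.0]
wrist_force: [2.1, 0.5, 0.4]
opening: 0.704
```

arm_command([
  [0.022,-0.043,0,0,0,0,0.06],
  [0.043,-0.086,0,0,0,0,0.06],
  [0.065,-0.128,0,0,0,0,0.06],
  [0.086,-0.171,0,0,0,0,0.06],
  [0.107,-0.214,0,0,0,0,0.06],
])

```text
time_s: 1.15
eef_pos: [0.4421, -0.0938, 0.304]
eef_rot: [0.0, 1.0, 0.0, 0.0]
wrist_force: [0.9, -1.2, 0.3]
opening: 0.702
```

arm_command([
  [0.019,-0.039,0,0,0,0,0.06],
  [0.039,-0.077,0,0,0,0,0.06],
  [0.058,-0.116,0,0,0,0,0.06],
  [0.058,-0.116,0,0,0,0,0.06],
  [0.058,-0.116,0,0,0,0,0.06],
])

```text
time_s: 1.65
eef_pos: [0.4996, 0.0213, 0.3035]
eef_rot: [0.0, 1.0, 0.002, -0.001]
wrist_force: [-0.2, 0.1, 0.0]
opening: 0.698
```

Run:
```python
from h import *
st(); log(); m,im,d=snap("wrist","w1.png"); np.savez("w1.npz",im=im,d=d,m=np.array([m],dtype=object))
```

```text
t 1.65 pos [0.4996 0.0213 0.3035] R [ 1.     0.003 -0.001  0.003 -1.    -0.    -0.001  0.    -1.   ] q [-0.2   0.01  1.79 -0.    1.34  1.37] F [-0.2  0.1  0. ] op 0.698
```

View pics/w1.png

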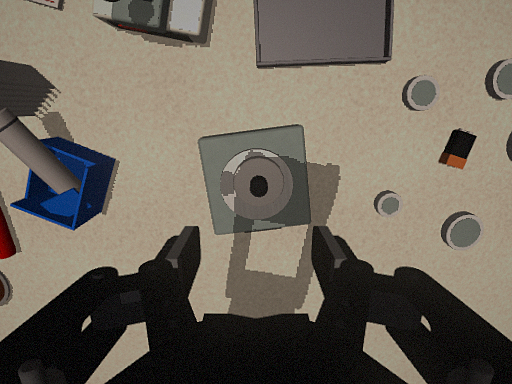

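Run:
```python
from h import *
m,im,d=load("w1"); P=cloud(m,d); Z=P[:,:,2]
def comp(z0,z1,box,show=True):
    x0,y0,x1,y1=box; s=np.s_[y0:y1,x0:x1]; k=((Z[s]>z0)&(Z[s]<z1)).astype(np.uint8)
    k=cv2.morphologyEx(k,cv2.MORPH_OPEN,np.ones((3,3)))
    n,L,S,C=cv2.connectedComponentsWithStats(k); i=1+np.argmax(S[1:,4]); q=P[s][L==i]
    rect=cv2.minAreaRect(q[:,:2].astype(np.float32)*1000)
    return q,C[i]+[x0,y0],rect,k
print("bench",np.nanmedian(Z[60:110,160:240]))
for n,z0,z1,b in [("housing+platen",.022,.045,(190,115,320,240)),("cover",.05,.07,(210,140,300,230)),("knob",.074,.1,(210,140,300,230)),("bin",.01,.08,(8,130,120,232)),("d",.007,.03,(395,65,445,115)),("e",.007,.03,(368,185,405,220)),("b",.007,.03,(435,205,490,255)),("c",.007,.03,(480,50,512,110))]:
    q,c,r,k=comp(z0,z1,b); print(n,len(q),"px",np.round(c,1),"med",np.round(np.nanmedian(q,0),4),"rect",np.round(r[0],1),np.round(r[1],1),round(r[2],1))
# sink top / weight
s=np.s_[50:175,0:110]; q=P[s].reshape(-1,3); q=q[~np.isnan(q[:,0])]
for z0,z1 in[(.03,.05),(.05,.06),(.06,.07),(.07,.08),(.08,.086),(.086,.1)]:
    k=(q[:,2]>z0)&(q[:,2]<z1); 
    if k.sum(): print(z0,k.sum(),np.round(q[k].min(0),3),np.round(q[k].max(0),3),np.round(q[k].mean(0),3))
# housing top corners by colour: hue vs bench
hsv=cv2.cvtColor(im,cv2.COLOR_RGB2HSV); print(hsv[140,210],hsv[130,290],hsv[100,250],hsv[220,225],hsv[180,228],hsv[190,285],hsv[185,259])
```

```text
bench 0.0007396497891049569
housing+platen 8138 px [255.7 178.9] med [0.4866 0.0221 0.0312] rect [475.7  20.4] [134.  130.7] 7.4
cover 1720 px [258.  180.4] med [0.4899 0.0186 0.0588] rect [485.8  18.5] [58.3 58.3] 89.7
knob 273 px [258.3 187.2] med [0.4866 0.0187 0.0828] rect [485.6  18.2] [19.  18.5] 0.2
bin 6148 px [ 59.4 180.5] med [0.4825 0.2622 0.0531] rect [488.7 263.4] [95.1 98.7] 67.0
d 991 px [421.5  92.6] med [ 0.59   -0.1841  0.0149] rect [ 590.3 -186.1] [41.8 42.9] 38.4
e 558 px [388.8 204.3] med [ 0.4443 -0.1602  0.0152] rect [ 442.8 -161.7] [35.5 34.8] 26.8
b 1170 px [463.2 231.1] med [ 0.403  -0.2763  0.0153] rect [ 400.9 -279.5] [57.1 56.2] 78.7
c 775 px [501.3  79.6] med [ 0.6088 -0.2887  0.0147] rect [ 608.9 -288.8] [48.2 27.2] 9.6
0.03 1344 [0.489 0.211 0.03 ] [0.627 0.318 0.05 ] [0.551 0.272 0.04 ]
0.05 636 [0.494 0.212 0.05 ] [0.624 0.312 0.06 ] [0.55  0.276 0.055]
0.06 923 [0.496 0.211 0.06 ] [0.618 0.31  0.07 ] [0.541 0.276 0.065]
0.07 785 [0.512 0.273 0.07 ] [0.609 0.3   0.08 ] [0.549 0.283 0.075]
0.08 350 [0.533 0.28  0.08 ] [0.603 0.298 0.086] [0.553 0.287 0.083]
0.086 51 [0.546 0.281 0.086] [0.598 0.292 0.089] [0.556 0.288 0.087]
[ 38  18 116] [ 32  28 117] [ 19  50 170] [ 45  24 107] [ 16  28 100] [  9  31 106] [35 49 31]
```

arm_command([
  [-0.014,0.003,0.04,0,0,0,0.045],
  [-0.014,0.003,0.085,0,0,0,0.045],
  [-0.014,0.003,0.13,0,0,0,0.045],
  [-0.014,0.003,0.155,0,0,0,0.045],
  [-0.014,0.003,0.169,0,0,0,0.045],
])

```text
time_s: 2.2
eef_pos: [0.4835, 0.016, 0.1322]
eef_rot: [-0.0, 1.0, -0.001, -0.002]
wrist_force: [-0.4, -1.0, 0.6]
opening: 0.525
```

arm_command([
  [0,0,0,0,0,0,0.045],
  [0,0,0,0,0,0,0.0],
  [0,0,0,0,0,0,0.0],
  [0,0,0,0,0,0,0.0],
  [0,0,0,0,0,0,0.0],
])

```text
time_s: 2.7
eef_pos: [0.4867, 0.0168, 0.1364]
eef_rot: [0.001, 1.0, 0.0, 0.001]
wrist_force: [-2.3, -2.2, 6.9]
opening: 0.209
```

Run:
```python
from h import *
st(); log(); m,im,d=snap("wrist","w2.png")
goto([0.678,-0.056,0.16]);
```

```text
t 2.7 pos [0.4867 0.0168 0.1364] R [ 1.     0.001  0.003  0.001 -1.    -0.001  0.003  0.001 -1.   ] q [-0.21  0.21  1.95 -0.    0.97  1.36] F [-2.3 -2.2  6.9] op 0.209
shift [191.4  72.9 -23.1] mm turn [0. 0. 0.]
```

View pics/w2.png

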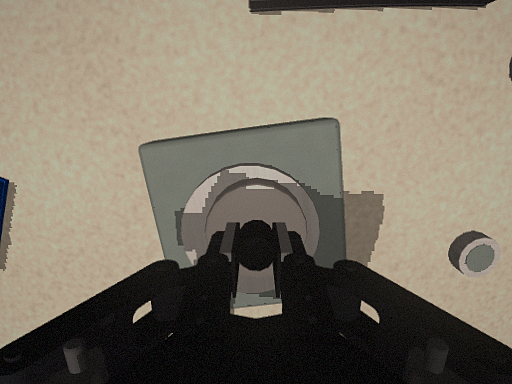

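arm_command([
  [0,0,-0.03,0,0,0,0.0],
  [0,0,-0.06,0,0,0,0.0],
  [0.03,0.018,-0.06,0,0,0,0.0],
  [0.066,0.04,-0.06,0,0,0,0.0],
  [0.106,0.063,-0.06,0,0,0,0.0],
])

```text
time_s: 3.25
eef_pos: [0.5928, -0.0458, 0.1958]
eef_rot: [0.0, 1.0, 0.001, 0.001]
wrist_force: [0.9, -0.5, -0.9]
opening: 0.209
```

arm_command([
  [0.04,0.024,0,0,0,0,0.0],
  [0.07,0.042,0,0,0,0,0.0],
  [0.088,0.053,0,0,0,0,0.0],
  [0.088,0.053,0.03,0,0,0,0.0],
  [0.088,0.053,0.06,0,0,0,0.0],
])

```text
time_s: 3.75
eef_pos: [0.6811, -0.0993, 0.1354]
eef_rot: [0.0, 1.0, -0.0, 0.002]
wrist_force: [0.5, -0.7, -0.5]
opening: 0.209
```

arm_command([
  [0,0,0.01,0,0,0,0.0],
  [0,0,0.022,0,0,0,0.0],
  [0,0,0.03,0,0,0,0.0],
  [0,0,0.03,0,0,0,0.0],
  [0,0,0.03,0,0,0,0.05],
])

```text
time_s: 4.25
eef_pos: [0.6804, -0.0987, 0.106]
eef_rot: [0.0, 1.0, 0.0, 0.001]
wrist_force: [0.3, -0.8, 0.9]
opening: 0.368
```

arm_command([
  [0,0,0,0,0,0,0.05],
  [0,0,0,0,0,0,0.05],
  [0,0,-0.05,0,0,0,0.05],
  [0,0,-0.1,0,0,0,0.05],
  [0,0,-0.15,0,0,0,0.05],
])

```text
time_s: 4.75
eef_pos: [0.6795, -0.0986, 0.2569]
eef_rot: [-0.0, 1.0, 0.0, 0.0]
wrist_force: [0.5, -0.8, 0.5]
opening: 0.592
```

Run:
```python
from h import *
st(); log(); m,im,d=snap("top","t3.png"); np.savez("t3.npz",im=im,d=d,m=np.array([m],dtype=object))
P=cloud(m,d);Z=P[:,:,2]
def rect(z0,z1,box):
    x0,y0,x1,y1=box; s=np.s_[y0:y1,x0:x1]; k=(Z[s]>z0)&(Z[s]<z1); q=P[s][k]; r=cv2.minAreaRect(q[:,:2].astype(np.float32)*1000); print(len(q),np.round(q.mean(0),4),np.round(r[0],1),np.round(r[1],1),round(r[2],1))
rect(.036,.06,(215,205,290,275)); rect(.025,.045,(215,205,290,275))
z=np.s_[165:280,70:185]; big=cv2.resize(im[z],None,fx=5,fy=5,interpolation=cv2.INTER_CUBIC); cv2.imwrite("pics/t3c.png",big[:,:,::-1])
goto([0.52,0.25,0.30])
```

```text
t 4.75 pos [ 0.6795 -0.0986  0.2569] R [ 1.  0.  0.  0. -1.  0.  0. -0. -1.] q [-0.32  0.46  1.34  0.    1.34  1.25] F [ 0.5 -0.8  0.5] op 0.592
101 [0.4942 0.0536 0.0407] [496.1  53.8] [14.1 57.3] 67.0
530 [0.5039 0.0658 0.0325] [488.6  54.9] [101.9  64.8] 7.1
shift [-162.6 -349.5  -35.6] mm turn [0. 0. 0.]
```

View pics/t3c.png

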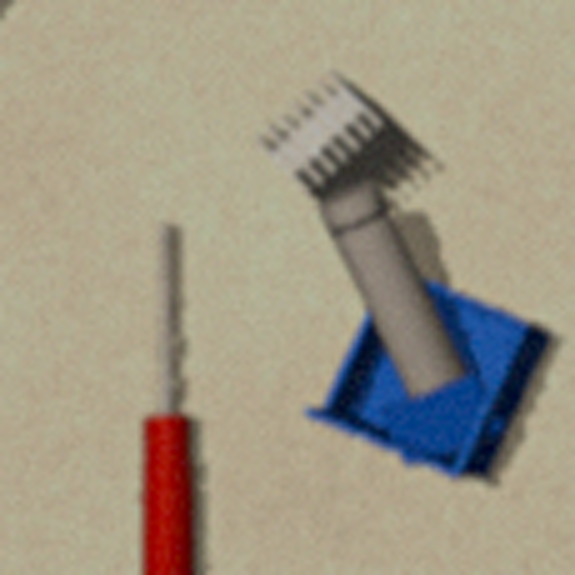

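arm_command([
  [-0.012,-0.045,-0.015,0,0,0,0.085],
  [-0.024,-0.09,-0.03,0,0,0,0.085],
  [-0.036,-0.135,-0.045,0,0,0,0.085],
  [-0.048,-0.18,-0.06,0,0,0,0.085],
  [-0.06,-0.225,-0.06,0,0,0,0.085],
])

```text
time_s: 5.3
eef_pos: [0.6201, 0.128, 0.3185]
eef_rot: [-0.0, 1.0, 0.0, 0.003]
wrist_force: [-0.1, 0.4, -0.5]
opening: 0.994
```

arm_command([
  [-0.012,-0.045,0,0,0,-8,0.085],
  [-0.024,-0.09,0,0,0,-16,0.085],
  [-0.034,-0.135,0,0,0,-24,0.085],
  [-0.04,-0.154,0,0,0,-24,0.085],
  [-0.04,-0.154,0,0,0,-24,0.085],
])

```text
time_s: 5.8
eef_pos: [0.5783, 0.2835, 0.3154]
eef_rot: [-0.0, 0.978, 0.21, 0.0]
wrist_force: [0.6, -0.7, -0.0]
opening: 0.999
```

Run:
```python
from h import *
st(); log(); m,im,d=snap("wrist","w4.png"); np.savez("w4.npz",im=im,d=d,m=np.array([m],dtype=object))
```

```text
t 5.8 pos [0.5783 0.2835 0.3154] R [ 0.912  0.411  0.001  0.411 -0.912  0.001  0.001 -0.001 -1.   ] q [0.27 0.32 1.41 0.   1.41 1.42] F [ 0.6 -0.7 -0. ] op 0.999
```

View pics/w4.png

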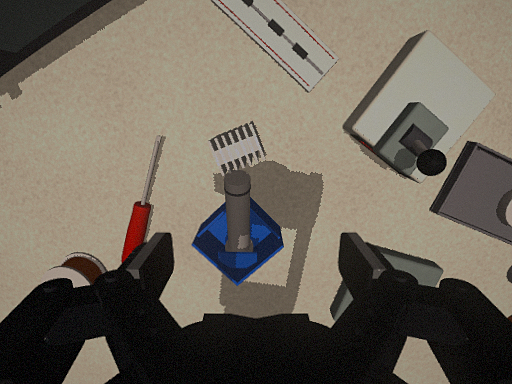

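Run:
```python
from h import *
m,im,d=load("w4"); P=cloud(m,d); Z=P[:,:,2]
s=np.s_[110:185,195:280]
print(np.round(Z[115:180:4,200:275:5]*1000).astype(int))
big=cv2.resize(im[105:300,170:310],None,fx=4,fy=3*4/3,interpolation=cv2.INTER_CUBIC)[:600]; cv2.imwrite("pics/w4c.png",cv2.resize(im[110:260,180:300],None,fx=4,fy=4,interpolation=cv2.INTER_CUBIC)[:,:,::-1])
```

```text
[[                   0                    0                    3
                    -1                    1                    1
                     1                    0                    3
                    -2 -9223372036854775808                    0
                     1                    0                    2]
 [                   1                    0                    1
                     0                    2                    2
                     1                   -1                    0
                     1                    1                   -1
                     1                    2                    2]
 [                   1                   -1                    1
                     1                    2                    0
                     1                    1                    1
                     4                   78                    1
                     0                    0                    1]
 [                   0                    1                    0
                     0                    1              
[... 3802 characters left out ...]
         1                    0                    0
                     1                    1                   75
                    77                   76                   77
                    76                    1                    1
                     0                    1                    1]
 [                   1                    1                    1
                     1                    1                   85
                    83                   83                   83
                    83                    1                    3
                     0                    1                    1]]<stdin>:4: RuntimeWarning: invalid value encountered in cast
```

View pics/w4c.png

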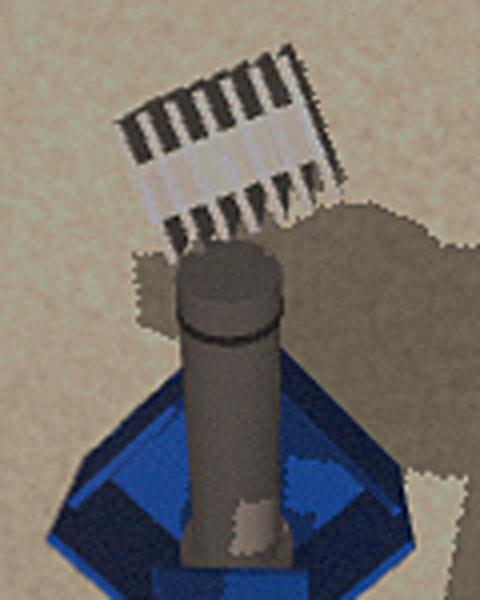

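Run:
```python
from h import *
m,im,d=load("w4"); P=cloud(m,d); Z=P[:,:,2]
s=np.s_[110:185,195:280]; k=Z[s]>.087; q=P[s][k]; q=q[q[:,2]<.096]
r=cv2.minAreaRect(q[:,:2].astype(np.float32)*1000); print("sink",len(q),r, np.round(cv2.boxPoints(r)))
# shaft ridge: highest points per row between rows 176..245
pts=[]
for v in range(178,240,3):
    u=np.arange(215,262); z=Z[v,u]; ok=z>.03
    if ok.sum()>5: 
        uu=u[ok]; pts.append((v,P[v,int(np.median(uu))], ok.sum()))
for v,p,n in pts: print(v,np.round(p,4),n)
A=np.array([p for v,p,n in pts if 190<=v<=225]); c=A.mean(0); w=np.linalg.svd(A-c)[2][0]; w*=np.sign(w[0]); print("axis dir",w,"heading",np.degrees(np.arctan2(w[1],w[0])),"elev",np.degrees(np.arcsin(w[2])),c)
```

```text
sink 1311 ((587.8724975585938, 307.35992431640625), (58.18427658081055, 50.29240036010742), 45.77098083496094) [[550. 304.]
 [586. 269.]
 [626. 311.]
 [590. 346.]]
178 [0.5644 0.3016 0.0825] 26
181 [0.5623 0.3005 0.0866] 26
184 [0.5606 0.2983 0.0904] 27
187 [0.558 0.297 0.092] 27
190 [0.5541 0.2966 0.0908] 26
193 [0.5506 0.2941 0.0881] 25
196 [0.547  0.2927 0.0868] 25
199 [0.5434 0.2912 0.0856] 25
202 [0.539  0.2907 0.0835] 24
205 [0.5356 0.287  0.0807] 26
208 [0.5314 0.2854 0.078 ] 32
211 [0.5273 0.2837 0.0761] 38
214 [0.5229 0.282  0.0737] 39
217 [0.5189 0.2804 0.0724] 35
220 [0.5139 0.2785 0.0685] 28
223 [0.5104 0.277  0.069 ] 23
226 [0.5054 0.2763 0.0669] 22
229 [0.5008 0.2733 0.0636] 23
232 [0.4958 0.2713 0.0606] 23
235 [0.491  0.2694 0.0583] 22
238 [0.4862 0.2662 0.0552] 21
axis dir [0.82404245 0.36678097 0.43177049] heading 23.993827387100975 elev 25.579972708800955 [0.53286448 0.28661957 0.07944242]
```

Run:
```python
from h import *
m,im,d=load("w4"); P=cloud(m,d); Z=P[:,:,2]
s=np.s_[110:175,195:280]; k=(Z[s]>.086)&(Z[s]<.096); q=P[s][k]; q=q[(q[:,:2]-[.5644,.3016])@[.914,.407]>0.004]
h=cv2.convexHull((q[:,:2]*1000).astype(np.float32))
r=cv2.minAreaRect(h); print("sink",len(q),r, np.round(cv2.boxPoints(r)))
```

```text
sink 1268 ((594.1051025390625, 313.7625427246094), (40.313819885253906, 50.29243850708008), 45.770877838134766) [[562. 317.]
 [598. 282.]
 [626. 311.]
 [590. 346.]]
```

arm_command([
  [0.014,-0.011,0,0,0,-8,0.085],
  [0.0268,-0.0214,0,0,0,-16,0.085],
  [0.0268,-0.0214,0.03,0,0,-21.5,0.085],
  [0.0268,-0.0214,0.075,0,0,-21.5,0.085],
  [0.0268,-0.0214,0.12,0,0,-21.5,0.085],
])

```text
time_s: 6.35
eef_pos: [0.5968, 0.3093, 0.1948]
eef_rot: [0.0, 0.922, 0.386, 0.002]
wrist_force: [0.2, 0.5, -0.2]
opening: 0.995
```

arm_command([
  [0,0,0.04,0,0,0,0.085],
  [0,0,0.062,0,0,0,0.085],
  [0,0,0.062,0,0,0,0.0],
  [0,0,0.062,0,0,0,0.0],
  [0,0,0.062,0,0,0,0.0],
])

```text
time_s: 6.85
eef_pos: [0.597, 0.3107, 0.1355]
eef_rot: [0.0, 0.922, 0.386, 0.002]
wrist_force: [-0.2, -0.5, -2.0]
opening: 0.576
```

arm_command([
  [0,0,0,0,0,0,0.0],
  [0,0,0,0,0,0,0.0],
  [0,0,-0.005,0,0,0,0.0],
  [0,0,-0.01,0,0,0,0.0],
  [0,0,-0.015,0,0,0,0.0],
])

```text
time_s: 7.35
eef_pos: [0.5951, 0.3109, 0.1482]
eef_rot: [-0.0, 0.922, 0.387, -0.0]
wrist_force: [0.4, 0.1, -2.3]
opening: 0.573
```

Run:
```python
from h import *
st(); log(); m,im,d=snap("wrist","w5.png"); goto([.676,-.016,.28],down(2.9))
```

```text
t 7.35 pos [0.5951 0.3109 0.1482] R [ 0.701  0.714 -0.     0.714 -0.701 -0.    -0.    -0.    -1.   ] q [0.31 0.55 1.45 0.   1.14 1.08] F [ 0.4  0.1 -2.3] op 0.573
shift [-177.   286.5 -130.8] mm turn [ 0.   -0.06 42.63]
```

arm_command([
  [0,0,-0.05,0,0,8,0.0],
  [0,0,-0.1,0,0,16,0.0],
  [0,0,-0.145,0,0,24,0.0],
  [-0.02,0.035,-0.15,0,0,32,0.0],
  [-0.043,0.07,-0.15,0,0,40,0.0],
])

```text
time_s: 7.9
eef_pos: [0.6161, 0.2318, 0.3016]
eef_rot: [-0.0, 0.999, 0.047, 0.003]
wrist_force: [0.3, -0.5, -3.0]
opening: 0.577
```

arm_command([
  [0.007,0.049,0,0,0,2.6,0.0],
  [0.014,0.098,0,0,0,2.6,0.0],
  [0.021,0.147,0,0,0,2.6,0.0],
  [0.028,0.196,0,0,0,2.6,0.0],
  [0.036,0.243,0,0,0,2.6,0.0],
])

```text
time_s: 8.4
eef_pos: [0.6744, -0.0094, 0.298]
eef_rot: [-0.0, 1.0, 0.025, -0.0]
wrist_force: [0.6, 0.3, -2.0]
opening: 0.581
```

arm_command([
  [0,0.009,0.03,0,0,0,0.0],
  [0,0.009,0.075,0,0,0,0.0],
  [0,0.009,0.1,0,0,0,0.0],
  [0,0.009,0.11,0,0,0,0.0],
  [0,0.009,0.11,0,0,0,0.0],
])

```text
time_s: 8.9
eef_pos: [0.674, -0.016, 0.1862]
eef_rot: [-0.0, 1.0, 0.026, -0.002]
wrist_force: [-0.5, -0.1, -2.5]
opening: 0.575
```

Run:
```python
from h import *
st(); log(); m,im,d=snap("wrist","w6.png"); goto([.676,-.016,.141],down(2.9))
```

```text
t 8.9 pos [ 0.674  -0.016   0.1862] R [ 0.999  0.051 -0.003  0.051 -0.999  0.001 -0.003 -0.001 -1.   ] q [-0.2   0.51  1.42  0.    1.21  1.32] F [-0.5 -0.1 -2.5] op 0.575
shift [ 0.9 -0.1 47.3] mm turn [-0.   -0.    0.04]
```

View pics/w6.png

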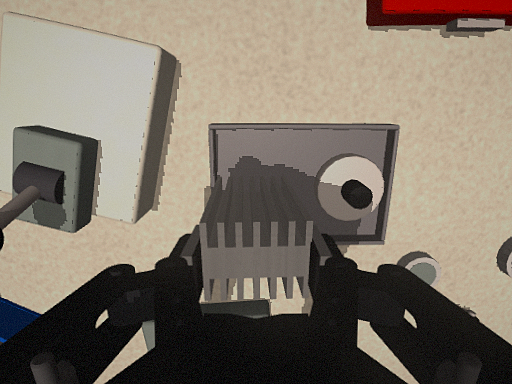

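arm_command([
  [0,0,0.025,0,0,0,0.0],
  [0,0,0.042,0,0,0,0.0],
  [0,0,0.049,0,0,0,0.0],
  [0,0,0.049,0,0,0,0.0],
  [0,0,0.049,0,0,0,0.0],
])

```text
time_s: 9.45
eef_pos: [0.6754, -0.0163, 0.1398]
eef_rot: [0.0, 1.0, 0.026, 0.001]
wrist_force: [0.5, -0.0, -2.0]
opening: 0.577
```

Run:
```python
from h import *
st(); log()
```

```text
t 9.45 pos [ 0.6754 -0.0163  0.1398] R [ 0.999  0.051  0.001  0.051 -0.999 -0.     0.001  0.    -1.   ] q [-0.2   0.57  1.44 -0.    1.13  1.32] F [ 0.5 -0.  -2. ] op 0.577
```

arm_command([
  [0,0,0,0,0,0,0.06],
  [0,0,0,0,0,0,0.066],
  [0,0,0,0,0,0,0.07],
  [0,0,0,0,0,0,0.07],
  [0,0,-0.04,0,0,0,0.07],
])

```text
time_s: 9.95
eef_pos: [0.6711, -0.0157, 0.1728]
eef_rot: [-0.001, 1.0, 0.025, -0.006]
wrist_force: [-0.3, 0.4, -0.4]
opening: 0.822
```

arm_command([
  [0,0,-0.05,0,0,0,0.07],
  [0,0,-0.1,0,0,0,0.07],
  [0.0,0,-0.12,0,0,0,0.07],
  [-0.05,0,-0.12,0,0,0,0.07],
  [-0.1,0,-0.12,0,0,0,0.07],
])

```text
time_s: 10.45
eef_pos: [0.5748, -0.0217, 0.2996]
eef_rot: [0.0, 1.0, 0.026, 0.001]
wrist_force: [-0.4, -0.5, 0.2]
opening: 0.82
```

Run:
```python
from h import *
st(); log(); m,im,d=snap("wrist","w7.png"); np.savez("w7.npz",im=im,d=d,m=np.array([m],dtype=object))
P=cloud(m,d);Z=P[:,:,2]
def rect(n,z0,z1,c,rad):
    k=(Z>z0)&(Z<z1)&(np.hypot(P[:,:,0]-c[0],P[:,:,1]-c[1])<rad)
    k=cv2.morphologyEx(k.astype(np.uint8),cv2.MORPH_OPEN,np.ones((3,3)))>0; q=P[k]
    if len(q)<10: print(n,len(q)); return
    r=cv2.minAreaRect(q[:,:2].astype(np.float32)*1000); (x,y),rr=cv2.minEnclosingCircle(q[:,:2].astype(np.float32)*1000)
    print(n,len(q),"z",round(np.median(q[:,2]),4),"rect",np.round(r[0],1),np.round(r[1],1),round(r[2],1),"circ",np.round([x,y,rr],1))
rect("sink",.08,.11,(.676,-.016),.06)
rect("knob",.035,.06,(.68,-.098),.03)
rect("platen",.036,.06,(.478,.02),.06)
rect("housing",.026,.06,(.478,.02),.1)
rect("d",.008,.03,(.591,-.186),.06)
```

```text
t 10.45 pos [ 0.5748 -0.0217  0.2996] R [ 0.999  0.051  0.002  0.051 -0.999 -0.001  0.002  0.001 -1.   ] q [-0.24  0.18  1.61 -0.    1.34  1.28] F [-0.4 -0.5  0.2] op 0.82
sink 1796 z 0.0946 rect [675.2 -12.7] [40.6 50.2] 3.2 circ [674.7 -13.   31.7]
knob 299 z 0.0463 rect [678.5 -97.4] [19.  19.1] 47.3 circ [678.6 -98.2  10.2]
platen 3396 z 0.0411 rect [478.5  18. ] [88.9 83.2] 6.0 circ [477.6  20.7  45.1]
housing 7920 z 0.0319 rect [478.3  20.5] [129.1 129.2] 7.5 circ [479.3  20.3  88.2]
d 856 z 0.015 rect [ 590.1 -185.6] [42.  41.3] 51.8 circ [ 590.5 -185.9   21.5]
```

arm_command([
  [-0.009,0.048,0,0,0,3,0.085],
  [-0.018,0.096,0,0,0,3,0.085],
  [-0.027,0.144,0,0,0,3,0.085],
  [-0.036,0.192,0,0,0,3,0.085],
  [-0.045,0.24,0,0,0,3,0.085],
])

```text
time_s: 11.0
eef_pos: [0.5417, -0.2652, 0.2993]
eef_rot: [0.0, 1.0, -0.001, 0.0]
wrist_force: [0.7, 0.5, 0.3]
opening: 0.994
```

arm_command([
  [0,0.036,0,0,0,0,0.085],
  [0,0.036,0.02,0,0,0,0.085],
  [0,0.036,0.02,0,0,0,0.085],
  [0,0.036,0.02,0,0,0,0.085],
  [0,0.036,0.02,0,0,0,0.085],
])

```text
time_s: 11.5
eef_pos: [0.5427, -0.2987, 0.2798]
eef_rot: [0.0, 1.0, -0.0, 0.0]
wrist_force: [0.4, 0.8, 0.0]
opening: 0.996
```

```bash
cat >> h.py <<'E'
def disc_scan(zlo=.008,zhi=.03,name="wrist",xy=(.25,.75,-.5,-.1),f=None):
    "centres of raised blobs on the bench, from depth"
    m,im,d=snap(name,f); P=cloud(m,d); Z=P[:,:,2]
    k=((Z>zlo)&(Z<zhi)&(P[:,:,0]>xy[0])&(P[:,:,0]<xy[1])&(P[:,:,1]>xy[2])&(P[:,:,1]<xy[3])).astype(np.uint8)
    k=cv2.morphologyEx(k,cv2.MORPH_OPEN,np.ones((3,3))); n,L,S,C=cv2.connectedComponentsWithStats(k)
    for i in range(1,n):
        if S[i,4]<60: continue
        q=P[L==i]; (x,y),(a,b),t=cv2.minAreaRect(q[:,:2].astype(np.float32)*1000); (cx,cy),r=cv2.minEnclosingCircle(q[:,:2].astype(np.float32)*1000)
        print("px",np.round(C[i]),"n",S[i,4],"z",round(float(np.median(q[:,2])),4),"rect",np.round([x,y,a,b],1),"circ",np.round([cx,cy,2*r],1))
E
python3 - <<'E'
from h import *
st(); log(); disc_scan()
E
```

```text
t 11.5 pos [ 0.5427 -0.2987  0.2798] R [ 1.    -0.     0.001 -0.    -1.    -0.     0.001  0.    -1.   ] q [-0.69  0.3   1.51  0.    1.33  0.88] F [0.4 0.8 0. ] op 0.996
px [96. 52.] n 2267 z 0.021 rect [ 677.8 -118.8  105.    39. ] circ [ 677.6 -118.1  110.9]
px [342.   7.] n 546 z 0.0194 rect [ 718.7 -395.2   86.8   11.5] circ [ 723.7 -395.4   86.8]
px [257. 109.] n 1474 z 0.015 rect [ 611.5 -300.5   48.6   48.1] circ [ 611.6 -300.7   49.8]
px [161. 127.] n 1055 z 0.015 rect [ 590.5 -187.1   42.    41.2] circ [ 591.2 -186.6   44.1]
px [302. 176.] n 2070 z 0.0152 rect [ 530.5 -356.5   63.1   62.3] circ [ 530.1 -356.5   64.1]
px [214. 185.] n 833 z 0.0179 rect [ 521.5 -247.8   26.3   49.8] circ [ 521.6 -247.3   52.8]
px [148. 234.] n 174 z 0.0148 rect [ 453.6 -156.7   13.2   30.8] circ [ 450.4 -158.7   31.2]
px [242. 269.] n 1259 z 0.0153 rect [ 402.  -279.4   55.7   55.4] circ [ 401.7 -279.6   56.8]
```

arm_command([
  [-0.006,0.03,0.03,0,0,0,0.085],
  [-0.0118,0.058,0.065,0,0,0,0.085],
  [-0.0118,0.058,0.11,0,0,0,0.085],
  [-0.0118,0.058,0.15,0,0,0,0.085],
  [-0.0118,0.058,0.18,0,0,0,0.085],
])

```text
time_s: 12.05
eef_pos: [0.5301, -0.3564, 0.097]
eef_rot: [-0.001, 1.0, -0.0, -0.001]
wrist_force: [0.1, -0.2, -0.3]
opening: 0.994
```

arm_command([
  [0,0,0.012,0,0,0,0.085],
  [0,0,0.022,0,0,0,0.085],
  [0,0,0.026,0,0,0,0.085],
  [0,0,0.026,0,0,0,0.06],
  [0,0,0.026,0,0,0,0.0],
])

```text
time_s: 12.55
eef_pos: [0.5315, -0.3582, 0.0754]
eef_rot: [0.001, 1.0, -0.001, 0.001]
wrist_force: [2.1, -0.0, 0.6]
opening: 0.714
```

Run:
```python
from h import *
st(); log(); m,im,d=snap("wrist","w8.png"); cv2.imwrite("pics/w8c.png",cv2.resize(im[150:330,130:390],None,fx=3,fy=3)[:,:,::-1])
```

```text
t 12.55 pos [ 0.5315 -0.3582  0.0754] R [ 1.    -0.001  0.002 -0.001 -1.    -0.002  0.002  0.002 -1.   ] q [-0.78  0.6   1.56  0.    0.99  0.79] F [ 2.1 -0.   0.6] op 0.714
```

View pics/w8c.png

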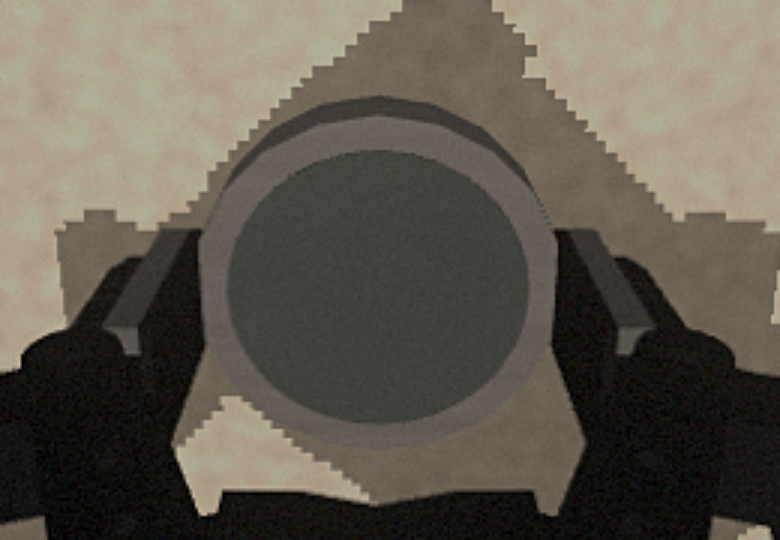

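arm_command([
  [0,0,0,0,0,0,0.0],
  [0,0,-0.03,0,0,0,0.0],
  [0,0,-0.075,0,0,0,0.0],
  [0,0,-0.12,0,0,0,0.0],
  [-0.006,-0.04,-0.12,0,0,0,0.0],
])

```text
time_s: 13.1
eef_pos: [0.5281, -0.3239, 0.2025]
eef_rot: [0.007, 1.0, -0.002, 0.007]
wrist_force: [2.0, 0.4, -0.5]
opening: 0.715
```

arm_command([
  [-0.006,-0.049,0,0,0,0,0.0],
  [-0.012,-0.098,0,0,0,0,0.0],
  [-0.018,-0.147,0,0,0,0,0.0],
  [-0.024,-0.196,0,0,0,0,0.0],
  [-0.03,-0.245,0,0,0,0,0.0],
])

```text
time_s: 13.6
eef_pos: [0.4944, -0.0707, 0.1938]
eef_rot: [0.0, 1.0, -0.001, 0.001]
wrist_force: [1.0, 0.4, -0.8]
opening: 0.711
```

arm_command([
  [-0.008,-0.046,0,0,0,0,0.0],
  [-0.0164,-0.092,0,0,0,0,0.0],
  [-0.0164,-0.092,0.03,0,0,0,0.0],
  [-0.0164,-0.092,0.055,0,0,0,0.0],
  [-0.0164,-0.092,0.055,0,0,0,0.0],
])

```text
time_s: 14.1
eef_pos: [0.4763, 0.0206, 0.1358]
eef_rot: [-0.0, 1.0, -0.0, -0.002]
wrist_force: [-1.2, 0.6, -1.3]
opening: 0.707
```

Run:
```python
from h import *
st(); log(); goto([.478,.0207,.1155],down(0)); m,im,d=snap("wrist","w9.png"); P=cloud(m,d); Z=P[:,:,2]
print(np.round(np.nan_to_num(Z[200:300:8,220:300:8])*1000).astype(int))
```

```text
t 14.1 pos [0.4763 0.0206 0.1358] R [ 1.    -0.    -0.005 -0.    -1.     0.001 -0.005 -0.001 -1.   ] q [-0.21  0.2   1.97 -0.    0.98  1.36] F [-1.2  0.6 -1.3] op 0.707
shift [ 1.8 -0.1 20.3] mm turn [-0.06  0.28 -0.01]
[[76 75 75 75 75 75 75 75 74 75]
 [75 75 75 75 76 76 76 77 76 74]
 [76 75 76 75 76 77 77 75 76 75]
 [75 76 76 75 75 75 75 75 76 75]
 [76 76 76 76 75 76 75 75 76 76]
 [77 75 76 76 76 76 75 75 75 75]
 [76 76 76 76 76 76 76 75 75 76]
 [76 77 75 76 76 75 76 76 76 74]
 [75 76 76 75 76 74 75 76 76 76]
 [75 76 76 76 75 76 75 76 76 75]
 [76 76 77 76 76 75 76 76 75 75]
 [75 75 76 76 76 76 76 75 76 74]
 [31 30 75 75 76 75 75  2  1  0]]
```

arm_command([
  [0.001,0,0.01,0,0,0,0.0],
  [0.001,0,0.0175,0,0,0,0.0],
  [0.001,0,0.0195,0,0,0,0.0],
  [0.001,0,0.0195,0,0,0,0.0],
  [0.001,0,0.0195,0,0,0,0.072],
])

```text
time_s: 14.65
eef_pos: [0.4798, 0.0195, 0.1187]
eef_rot: [0.0, 1.0, -0.001, 0.0]
wrist_force: [0.6, 0.3, 1.4]
opening: 0.84
```

arm_command([
  [0,0,0,0,0,0,0.08],
  [0,0,0,0,0,0,0.08],
  [0,0,-0.04,0,0,0,0.08],
  [0,0,-0.085,0,0,0,0.08],
  [0,0,-0.13,0,0,0,0.08],
])

```text
time_s: 15.15
eef_pos: [0.479, 0.0198, 0.2498]
eef_rot: [-0.0, 1.0, -0.001, -0.0]
wrist_force: [0.7, -0.2, -1.1]
opening: 0.94
```

arm_command([
  [-0.003,0.05,0,0,0,0,0.08],
  [-0.006,0.099,0,0,0,0,0.08],
  [-0.009,0.148,0,0,0,0,0.08],
  [-0.01,0.18,0,0,0,0,0.08],
  [-0.01,0.18,0,0,0,0,0.08],
])

```text
time_s: 15.65
eef_pos: [0.4692, -0.1641, 0.249]
eef_rot: [0.001, 1.0, -0.003, 0.001]
wrist_force: [-0.2, 0.2, -0.3]
opening: 0.935
```

Run:
```python
from h import *
st(); log(); disc_scan(); print("platen"); disc_scan(.049,.07,xy=(.4,.56,-.06,.1))
```

```text
t 15.65 pos [ 0.4692 -0.1641  0.249 ] R [ 1.    -0.006  0.001 -0.006 -1.    -0.002  0.001  0.002 -1.   ] q [-0.58  0.06  1.85 -0.    1.22  1.  ] F [-0.2  0.2 -0.3] op 0.935
px [211.  15.] n 407 z 0.0195 rect [ 627.3 -121.9   15.5   42.4] circ [ 633.4 -119.4   42.4]
px [389.  35.] n 2110 z 0.0148 rect [ 610.9 -299.9   48.9   49.6] circ [ 610.8 -300.7   51.5]
px [277.  56.] n 1488 z 0.0149 rect [ 589.9 -186.7   41.6   42.3] circ [ 590.3 -186.7   43.3]
px [333. 125.] n 1161 z 0.0177 rect [ 521.5 -247.9   26.7   48.5] circ [ 520.9 -247.    52.4]
px [253. 195.] n 767 z 0.0151 rect [ 443.2 -161.4   34.1   35.9] circ [ 443.1 -162.2   36.2]
px [355. 223.] n 1259 z 0.0153 rect [ 407.1 -281.4   57.5   44. ] circ [ 401.7 -280.3   58.1]
platen
px [ 73. 172.] n 3194 z 0.0551 rect [479.   18.9  63.4  63.6] circ [478.5  18.9  65.1]
```

arm_command([
  [-0.024,0.042,0,0,0,0,0.08],
  [-0.048,0.083,0,0,0,0,0.08],
  [-0.0675,0.1158,0.02,0,0,0,0.08],
  [-0.0675,0.1158,0.065,0,0,0,0.08],
  [-0.0675,0.1158,0.11,0,0,0,0.08],
])

```text
time_s: 16.25
eef_pos: [0.402, -0.2764, 0.1384]
eef_rot: [0.001, 1.0, -0.001, 0.001]
wrist_force: [0.1, -0.0, -0.2]
opening: 0.94
```

arm_command([
  [0,0,0.04,0,0,0,0.08],
  [0,0,0.06,0,0,0,0.08],
  [0,0,0.065,0,0,0,0.08],
  [0,0,0.065,0,0,0,0.05],
  [0,0,0.065,0,0,0,0.0],
])

```text
time_s: 16.75
eef_pos: [0.4027, -0.2764, 0.0752]
eef_rot: [0.001, 1.0, -0.0, 0.001]
wrist_force: [0.7, 1.0, 6.9]
opening: 0.635
```

arm_command([
  [0,0,0,0,0,0,0.0],
  [0,0,0,0,0,0,0.0],
  [0,0,-0.04,0,0,0,0.0],
  [0,0,-0.085,0,0,0,0.0],
  [0,0,-0.13,0,0,0,0.0],
])

```text
time_s: 17.25
eef_pos: [0.4014, -0.2757, 0.2054]
eef_rot: [0.0, 1.0, -0.001, 0.0]
wrist_force: [0.9, -1.0, -1.4]
opening: 0.631
```

Run:
```python
from h import *
st(); log(); goto([.478,.0205,.2]); disc_scan(.1,.2,xy=(.3,.5,-.4,-.15))
```

```text
t 17.25 pos [ 0.4014 -0.2757  0.2054] R [ 1.    -0.001  0.    -0.001 -1.    -0.     0.     0.    -1.   ] q [-0.85  0.1   1.91 -0.    1.13  0.73] F [ 0.9 -1.  -1.4] op 0.631
shift [  76.3 -296.3    5.3] mm turn [0. 0. 0.]
px [256. 266.] n 20852 z 0.1633 rect [ 401.  -275.5  122.1   56.7] circ [ 403.2 -275.9  123.4]
```

arm_command([
  [0.012,-0.047,0,0,0,0,0.0],
  [0.024,-0.094,0,0,0,0,0.0],
  [0.036,-0.141,0,0,0,0,0.0],
  [0.048,-0.188,0,0,0,0,0.0],
  [0.06,-0.235,0,0,0,0,0.0],
])

```text
time_s: 17.8
eef_pos: [0.4623, -0.0393, 0.2043]
eef_rot: [0.0, 1.0, -0.001, 0.001]
wrist_force: [0.2, -0.8, -0.9]
opening: 0.628
```

arm_command([
  [0.01,-0.04,0,0,0,0,0.0],
  [0.0165,-0.061,0.01,0,0,0,0.0],
  [0.0165,-0.061,0.035,0,0,0,0.0],
  [0.0165,-0.061,0.055,0,0,0,0.0],
  [0.0165,-0.061,0.055,0,0,0,0.0],
])

```text
time_s: 18.3
eef_pos: [0.4767, 0.0206, 0.1465]
eef_rot: [-0.0, 1.0, -0.0, -0.002]
wrist_force: [0.4, 0.1, -1.0]
opening: 0.63
```

```bash
cat >> h.py <<'E'
def held():
    "height and centre of disc top held in the jaws (flat grey patch between pads)"
    m,im,d=snap("wrist"); P=cloud(m,d); o=ctrl.get_obs(); c=np.array(o["eef_pos"])
    k=(np.abs(P[:,:,0]-c[0])<.009)&(np.abs(P[:,:,1]-c[1])<.009)&(P[:,:,2]<c[2]-.03)
    z=np.median(P[k][:,2]); 
    k=(np.abs(P[:,:,2]-z)<.004)&(np.abs(P[:,:,1]-c[1])<.012)&(np.abs(P[:,:,0]-c[0])<.045); q=P[k]
    print("held top z",round(z,4),"x range",np.round(np.percentile(q[:,0],[.5,99.5]),4),"mid",round(np.percentile(q[:,0],[.5,99.5]).mean(),4)); return z
E
python3 - <<'E'
from h import *
st(); log(); held(); goto([.478,.0205,.13])
E
```

```text
t 18.3 pos [0.4767 0.0206 0.1465] R [ 1.    -0.001 -0.004 -0.001 -1.     0.001 -0.004 -0.001 -1.   ] q [-0.21  0.18  1.97 -0.    1.    1.37] F [ 0.4  0.1 -1. ] op 0.63
held top z 0.0864 x range [0.4486 0.5036] mid 0.4761
shift [ 0.4 -0.3 17.9] mm turn [0. 0. 0.]
```

arm_command([
  [0.002,0,0.008,0,0,0,0.0],
  [0.002,0,0.015,0,0,0,0.0],
  [0.002,0,0.017,0,0,0,0.0],
  [0.002,0,0.017,0,0,0,0.0],
  [0.002,0,0.017,0,0,0,0.064],
])

```text
time_s: 18.85
eef_pos: [0.4807, 0.0198, 0.1317]
eef_rot: [0.0, 1.0, -0.001, 0.0]
wrist_force: [0.3, 0.4, 0.1]
opening: 0.743
```

arm_command([
  [0,0,0,0,0,0,0.075],
  [0,0,0,0,0,0,0.075],
  [0,0,-0.04,0,0,0,0.075],
  [0,0,-0.085,0,0,0,0.075],
  [0,0,-0.12,0,0,0,0.075],
])

```text
time_s: 19.35
eef_pos: [0.4808, 0.0198, 0.2538]
eef_rot: [0.0, 1.0, -0.001, 0.001]
wrist_force: [1.1, -0.0, 0.1]
opening: 0.876
```

arm_command([
  [0.018,0.046,0,0,0,0,0.075],
  [0.036,0.092,0,0,0,0,0.075],
  [0.054,0.138,0,0,0,0,0.075],
  [0.072,0.184,0,0,0,0,0.075],
  [0.09,0.23,0,0,0,0,0.075],
])

```text
time_s: 19.85
eef_pos: [0.5706, -0.2122, 0.2517]
eef_rot: [0.0, 1.0, -0.001, 0.0]
wrist_force: [0.9, 0.6, -0.5]
opening: 0.875
```

Run:
```python
from h import *
st(); log(); disc_scan(); print("platen"); disc_scan(.063,.08,xy=(.4,.56,-.06,.1)); goto([.611,-.3005,.078])
```

```text
t 19.85 pos [ 0.5706 -0.2122  0.2517] R [ 1.    -0.001  0.001 -0.001 -1.    -0.     0.001  0.    -1.   ] q [-0.55  0.3   1.57  0.    1.27  1.02] F [ 0.9  0.6 -0.5] op 0.875
px [399.  20.] n 430 z 0.0188 rect [ 725.7 -357.9   42.4   17.8] circ [ 731.7 -364.4   42.4]
px [164.  63.] n 2436 z 0.0215 rect [ 680.7 -118.   109.1   38.4] circ [ 680.4 -119.9  113.4]
px [444.  30.] n 254 z 0.0197 rect [ 717.9 -402.6    1.5   62.5] circ [ 718.2 -402.6   62.5]
px [336. 135.] n 1642 z 0.015 rect [ 611.  -300.4   48.5   48.6] circ [ 611.6 -300.6   50.1]
px [163. 122.] n 106 z 0.0205 rect [ 626.8 -115.4    4.1   29.3] circ [ 626.7 -115.4   29.4]
px [232. 154.] n 1173 z 0.0151 rect [ 590.7 -186.3   41.9   41.9] circ [ 590.5 -186.3   43. ]
px [286. 214.] n 955 z 0.0179 rect [ 521.4 -247.7   26.5   49.5] circ [ 521.1 -247.8   53.2]
px [216. 271.] n 602 z 0.0152 rect [ 443.7 -162.4   34.7   34. ] circ [ 443.9 -161.4   35.9]
platen
px [ 32. 269.] n 1928 z 0.0692 rect [481.1  20.6  53.6  58.6] circ [479.7  19.3  59.2]
shift [ 39.9  83.7 173.7] mm turn [0. 0. 0.]
```

arm_command([
  [0.02,0.044,0,0,0,0,0.072],
  [0.0405,0.088,0.01,0,0,0,0.072],
  [0.0405,0.088,0.055,0,0,0,0.072],
  [0.0405,0.088,0.1,0,0,0,0.072],
  [0.0405,0.088,0.14,0,0,0,0.072],
])

```text
time_s: 20.45
eef_pos: [0.61, -0.298, 0.1093]
eef_rot: [-0.0, 1.0, -0.001, -0.0]
wrist_force: [0.7, 0.3, -0.3]
opening: 0.842
```

arm_command([
  [0,0,0.025,0,0,0,0.072],
  [0,0,0.034,0,0,0,0.072],
  [0,0,0.034,0,0,0,0.05],
  [0,0,0.034,0,0,0,0.0],
  [0,0,0.034,0,0,0,0.0],
])

```text
time_s: 20.95
eef_pos: [0.6118, -0.299, 0.0799]
eef_rot: [0.001, 1.0, -0.001, 0.002]
wrist_force: [-0.1, -0.2, -0.8]
opening: 0.544
```

arm_command([
  [0,0,0,0,0,0,0.0],
  [0,0,0,0,0,0,0.0],
  [0,0,-0.045,0,0,0,0.0],
  [0,0,-0.09,0,0,0,0.0],
  [0,0,-0.135,0,0,0,0.0],
])

```text
time_s: 21.45
eef_pos: [0.6102, -0.2981, 0.2139]
eef_rot: [-0.0, 1.0, -0.001, -0.0]
wrist_force: [0.2, -1.2, -0.5]
opening: 0.544
```

Run:
```python
from h import *
st(); log(); held(); goto([.478,.0205,.17])
```

```text
t 21.45 pos [ 0.6102 -0.2981  0.2139] R [ 1.    -0.001 -0.    -0.001 -1.     0.    -0.    -0.    -1.   ] q [-0.63  0.49  1.39 -0.    1.26  0.94] F [ 0.2 -1.2 -0.5] op 0.544
held top z 0.1499 x range [0.5876 0.6358] mid 0.6117
shift [-136.5 -321.    50.1] mm turn [0. 0. 0.]
```

arm_command([
  [-0.019,-0.045,0,0,0,0,0.0],
  [-0.038,-0.09,0,0,0,0,0.0],
  [-0.057,-0.136,0,0,0,0,0.0],
  [-0.076,-0.182,0,0,0,0,0.0],
  [-0.095,-0.228,0,0,0,0,0.0],
])

```text
time_s: 22.0
eef_pos: [0.5148, -0.0686, 0.2126]
eef_rot: [0.0, 1.0, -0.001, 0.0]
wrist_force: [0.4, 0.6, -1.3]
opening: 0.543
```

arm_command([
  [-0.019,-0.045,0,0,0,0,0.0],
  [-0.0375,-0.09,0,0,0,0,0.0],
  [-0.0375,-0.09,0.03,0,0,0,0.0],
  [-0.0375,-0.09,0.05,0,0,0,0.0],
  [-0.0375,-0.09,0.05,0,0,0,0.0],
])

```text
time_s: 22.5
eef_pos: [0.4765, 0.0207, 0.1603]
eef_rot: [-0.0, 1.0, -0.0, -0.002]
wrist_force: [-0.1, -0.5, -1.7]
opening: 0.546
```

Run:
```python
from h import *
st(); log(); held(); held(); goto([.478,.0205,.13])
```

```text
t 22.5 pos [0.4765 0.0207 0.1603] R [ 1.    -0.    -0.004 -0.    -1.     0.001 -0.004 -0.001 -1.   ] q [-0.21  0.15  1.96 -0.    1.03  1.37] F [-0.1 -0.5 -1.7] op 0.546
held top z 0.0966 x range [0.4536 0.5018] mid 0.4777
held top z 0.098 x range [0.4549 0.503 ] mid 0.4789
shift [-0.6 -0.7 32.8] mm turn [0. 0. 0.]
```

arm_command([
  [0,0,0.007,0,0,0,0.0],
  [0,0,0.013,0,0,0,0.0],
  [0,0,0.0145,0,0,0,0.0],
  [0,0,0.0145,0,0,0,0.0],
  [0,0,0.0145,0,0,0,0.056],
])

```text
time_s: 23.1
eef_pos: [0.4786, 0.0198, 0.1481]
eef_rot: [0.0, 1.0, -0.001, 0.0]
wrist_force: [-0.0, 0.4, -0.2]
opening: 0.654
```

arm_command([
  [0,0,0,0,0,0,0.068],
  [0,0,0,0,0,0,0.068],
  [0,0,-0.04,0,0,0,0.068],
  [0,0,-0.085,0,0,0,0.068],
  [0,0,-0.11,0,0,0,0.068],
])

```text
time_s: 23.6
eef_pos: [0.4796, 0.0197, 0.2614]
eef_rot: [0.0, 1.0, -0.001, 0.002]
wrist_force: [0.9, -0.6, 1.1]
opening: 0.797
```

arm_command([
  [0.025,0.043,0,0,0,0,0.068],
  [0.05,0.086,0,0,0,0,0.068],
  [0.075,0.129,0,0,0,0,0.068],
  [0.09,0.155,0,0,0,0,0.068],
  [0.09,0.155,0,0,0,0,0.068],
])

```text
time_s: 24.1
eef_pos: [0.5696, -0.139, 0.258]
eef_rot: [0.001, 1.0, -0.003, 0.001]
wrist_force: [0.4, 0.8, 0.8]
opening: 0.797
```

Run:
```python
from h import *
disc_scan(); st(); log(); print("platen"); disc_scan(.077,.095,xy=(.4,.56,-.06,.1)); goto([.5905,-.1864,.0785])
```

```text
px [469.  23.] n 687 z 0.019 rect [ 720.9 -377.9   75.    29.4] circ [ 733.7 -383.7   75. ]
px [241.  57.] n 825 z 0.0203 rect [ 680.4 -119.1  110.7   37.7] circ [ 680.4 -116.6  115. ]
px [229.  69.] n 1241 z 0.0226 rect [ 678.2 -114.1   28.1   58.7] circ [ 678.2 -102.4   58.8]
px [297. 152.] n 1137 z 0.015 rect [ 590.5 -186.5   41.8   41.9] circ [ 590.3 -186.4   42.8]
px [346. 210.] n 917 z 0.0178 rect [ 521.3 -247.8   26.1   49.9] circ [ 521.2 -246.7   53.2]
px [274. 268.] n 589 z 0.0153 rect [ 443.6 -162.1   35.1   34.1] circ [ 443.7 -161.8   35.8]
t 24.15 pos [ 0.5686 -0.1369  0.2576] R [ 1.    -0.004 -0.    -0.004 -1.     0.    -0.    -0.    -1.   ] q [-0.44  0.25  1.63  0.    1.27  1.14] F [-0.8 -0.  -0.5] op 0.791
platen
px [103. 263.] n 959 z 0.0831 rect [489.9  18.4  48.2  28.9] circ [482.5  19.9  49.3]
shift [ 22.8  51.  178.9] mm turn [0. 0. 0.]
```

arm_command([
  [0.0115,0.026,0.01,0,0,0,0.065],
  [0.022,0.049,0.045,0,0,0,0.065],
  [0.022,0.049,0.09,0,0,0,0.065],
  [0.022,0.049,0.13,0,0,0,0.065],
  [0.022,0.049,0.155,0,0,0,0.065],
])

```text
time_s: 24.7
eef_pos: [0.588, -0.1818, 0.0996]
eef_rot: [-0.001, 1.0, -0.0, -0.002]
wrist_force: [-0.1, 0.3, 0.5]
opening: 0.761
```

arm_command([
  [0,0,0.018,0,0,0,0.065],
  [0,0,0.0235,0,0,0,0.065],
  [0,0,0.0235,0,0,0,0.04],
  [0,0,0.0235,0,0,0,0.0],
  [0,0,0.0235,0,0,0,0.0],
])

```text
time_s: 25.2
eef_pos: [0.5911, -0.1844, 0.0812]
eef_rot: [0.001, 1.0, -0.0, 0.001]
wrist_force: [-0.6, 0.0, -0.6]
opening: 0.464
```

arm_command([
  [0,0,0,0,0,0,0.0],
  [0,0,0,0,0,0,0.0],
  [0,0,-0.045,0,0,0,0.0],
  [0,0,-0.09,0,0,0,0.0],
  [0,0,-0.135,0,0,0,0.0],
])

```text
time_s: 25.7
eef_pos: [0.5898, -0.1842, 0.2157]
eef_rot: [-0.0, 1.0, -0.001, -0.0]
wrist_force: [1.6, 0.1, -0.5]
opening: 0.462
```

Run:
```python
from h import *
held(); st(); log(); held(); goto([.4785,.0200,.17])
```

```text
held top z 0.1498 x range [0.5705 0.6113] mid 0.5909
t 25.75 pos [ 0.5935 -0.1859  0.2251] R [ 1.    -0.001  0.011 -0.001 -1.    -0.006  0.011  0.006 -1.   ] q [-0.49  0.35  1.56 -0.    1.22  1.08] F [ 4.3 -0.9  6. ] op 0.455
held top z 0.1593 x range [0.5747 0.6157] mid 0.5952
shift [-116.1 -206.3   49.9] mm turn [0. 0. 0.]
```

arm_command([
  [-0.023,-0.042,0,0,0,0,0.0],
  [-0.046,-0.084,0,0,0,0,0.0],
  [-0.069,-0.126,0,0,0,0,0.0],
  [-0.092,-0.168,0,0,0,0,0.0],
  [-0.112,-0.204,0,0,0,0,0.0],
])

```text
time_s: 26.3
eef_pos: [0.4767, 0.0216, 0.2138]
eef_rot: [-0.0, 1.0, -0.001, -0.0]
wrist_force: [0.5, -0.8, -0.8]
opening: 0.459
```

arm_command([
  [0,0,0,0,0,0,0.0],
  [0,0,0.025,0,0,0,0.0],
  [0,0,0.038,0,0,0,0.0],
  [0,0,0.038,0,0,0,0.0],
  [0,0,0.038,0,0,0,0.0],
])

```text
time_s: 26.8
eef_pos: [0.4785, 0.0194, 0.1761]
eef_rot: [-0.0, 1.0, -0.001, -0.001]
wrist_force: [0.5, 0.9, 0.2]
opening: 0.458
```

Run:
```python
from h import *
held(); st(); log(); held(); goto([.478,.0205,.13])
```

```text
held top z 0.1105 x range [0.4591 0.5   ] mid 0.4796
t 26.85 pos [0.4789 0.0193 0.1767] R [ 1.    -0.002  0.    -0.002 -1.    -0.     0.     0.    -1.   ] q [-0.21  0.13  1.95 -0.    1.06  1.37] F [ 0.1 -0.2 -0.8] op 0.46
held top z 0.111 x range [0.4595 0.5005] mid 0.48
shift [-1.2 -1.2 47. ] mm turn [0. 0. 0.]
```

arm_command([
  [-0.001,-0.001,0.007,0,0,0,0.0],
  [-0.001,-0.001,0.012,0,0,0,0.0],
  [-0.001,-0.001,0.0135,0,0,0,0.0],
  [-0.001,-0.001,0.0135,0,0,0,0.0],
  [-0.001,-0.001,0.0135,0,0,0,0.05],
])

```text
time_s: 27.4
eef_pos: [0.4775, 0.0209, 0.1628]
eef_rot: [-0.0, 1.0, -0.001, 0.0]
wrist_force: [-0.4, 0.6, -0.4]
opening: 0.579
```

arm_command([
  [0,0,0,0,0,0,0.06],
  [0,0,0,0,0,0,0.06],
  [0,0,-0.04,0,0,0,0.06],
  [0,0,-0.08,0,0,0,0.06],
  [0,0,-0.09,0,0,0,0.06],
])

```text
time_s: 27.9
eef_pos: [0.4796, 0.0205, 0.2573]
eef_rot: [0.001, 1.0, -0.001, 0.004]
wrist_force: [1.0, -0.4, 0.2]
opening: 0.7
```

arm_command([
  [0.0,0.045,0,0,0,0,0.06],
  [0.0,0.09,0,0,0,0,0.06],
  [0.0,0.13,0,0,0,0,0.06],
  [0.0,0.14,0,0,0,0,0.06],
  [0.0,0.14,0,0,0,0,0.06],
])

```text
time_s: 28.4
eef_pos: [0.477, -0.1203, 0.2524]
eef_rot: [-0.0, 1.0, -0.002, -0.0]
wrist_force: [0.4, 0.7, -0.4]
opening: 0.702
```

Run:
```python
from h import *
disc_scan(); st(); log(); print("platen"); disc_scan(.091,.105,xy=(.4,.56,-.06,.1)); goto([.4437,-.162,.079])
```

```text
px [258.  21.] n 409 z 0.0198 rect [ 636.6 -119.2   24.    39.5] circ [ 636.1 -119.1   44.6]
px [372. 132.] n 1155 z 0.0177 rect [ 521.7 -247.6   28.1   48.8] circ [ 520.9 -247.3   53.4]
px [292. 200.] n 737 z 0.0151 rect [ 443.8 -162.1   35.1   34.4] circ [ 443.3 -161.9   35.9]
t 28.45 pos [ 0.477  -0.1191  0.2523] R [ 1.    -0.003 -0.001 -0.003 -1.     0.001 -0.001 -0.001 -1.   ] q [-0.49  0.05  1.86  0.    1.23  1.09] F [-0.2  0.7 -1.3] op 0.703
platen
px [ 94. 191.] n 1910 z 0.0971 rect [478.3  20.5  42.7  41.7] circ [478.1  20.6  43.4]
shift [-33.1  43.9 173.3] mm turn [0. 0. 0.]
```

Disc d is well centred. Now disc e.

arm_command([
  [-0.0165,0.022,0.01,0,0,0,0.06],
  [-0.033,0.0425,0.045,0,0,0,0.06],
  [-0.033,0.0425,0.09,0,0,0,0.06],
  [-0.033,0.0425,0.13,0,0,0,0.06],
  [-0.033,0.0425,0.155,0,0,0,0.06],
])

```text
time_s: 29.0
eef_pos: [0.4428, -0.159, 0.0951]
eef_rot: [-0.001, 1.0, 0.0, -0.002]
wrist_force: [-0.6, -0.1, -1.3]
opening: 0.705
```

arm_command([
  [0,0,0.013,0,0,0,0.06],
  [0,0,0.0185,0,0,0,0.06],
  [0,0,0.0185,0,0,0,0.035],
  [0,0,0.0185,0,0,0,0.0],
  [0,0,0.0185,0,0,0,0.0],
])

```text
time_s: 29.5
eef_pos: [0.4453, -0.1619, 0.081]
eef_rot: [0.001, 1.0, -0.001, 0.001]
wrist_force: [-0.7, 1.4, 3.5]
opening: 0.377
```

arm_command([
  [0,0,0,0,0,0,0.0],
  [0,0,0,0,0,0,0.0],
  [0,0,-0.045,0,0,0,0.0],
  [0,0,-0.09,0,0,0,0.0],
  [0,0,-0.135,0,0,0,0.0],
])

```text
time_s: 30.0
eef_pos: [0.444, -0.1615, 0.2164]
eef_rot: [0.0, 1.0, -0.001, 0.0]
wrist_force: [0.4, -0.8, 0.1]
opening: 0.376
```

Run:
```python
from h import *
held(); st(); log(); held(); goto([.4785,.0200,.17])
```

```text
held top z 0.1504 x range [0.4255 0.46  ] mid 0.4427
t 30.05 pos [ 0.4475 -0.1636  0.2243] R [ 1.    -0.001  0.01  -0.001 -1.    -0.007  0.01   0.007 -1.   ] q [-0.6   0.04  1.93 -0.    1.15  0.97] F [ 4.8 -1.2  4.9] op 0.378
held top z 0.1584 x range [0.4297 0.4642] mid 0.447
shift [  30.1 -184.2   50.6] mm turn [0. 0. 0.]
```

arm_command([
  [0.009,-0.046,0,0,0,0,0.0],
  [0.018,-0.092,0,0,0,0,0.0],
  [0.027,-0.138,0,0,0,0,0.0],
  [0.0355,-0.182,0,0,0,0,0.0],
  [0.0355,-0.182,0,0,0,0,0.0],
])

```text
time_s: 30.6
eef_pos: [0.48, 0.025, 0.2145]
eef_rot: [-0.001, 1.0, 0.002, 0.0]
wrist_force: [0.5, -0.9, -0.2]
opening: 0.378
```

arm_command([
  [0,0,0.015,0,0,0,0.0],
  [0,0,0.025,0,0,0,0.0],
  [0,0,0.025,0,0,0,0.0],
  [0,0,0.025,0,0,0,0.0],
  [0,0,0.025,0,0,0,0.0],
])

```text
time_s: 31.1
eef_pos: [0.4803, 0.0198, 0.1898]
eef_rot: [0.0, 1.0, -0.001, 0.0]
wrist_force: [0.6, 0.5, -0.2]
opening: 0.378
```

Run:
```python
from h import *
held(); st(); log(); held(); goto([.478,.0205,.13])
```

```text
held top z 0.1241 x range [0.4618 0.4963] mid 0.479
t 31.15 pos [0.4803 0.0198 0.1899] R [ 1.    -0.002  0.001 -0.002 -1.    -0.     0.001  0.    -1.   ] q [-0.21  0.11  1.94 -0.    1.09  1.37] F [ 0.2  0.3 -0.5] op 0.377
held top z 0.1243 x range [0.4619 0.4962] mid 0.4791
shift [-2.4 -0.6 59.9] mm turn [0. 0. 0.]
```

arm_command([
  [-0.0005,-0.0005,0.007,0,0,0,0.0],
  [-0.0005,-0.0005,0.012,0,0,0,0.0],
  [-0.0005,-0.0005,0.013,0,0,0,0.0],
  [-0.0005,-0.0005,0.013,0,0,0,0.0],
  [-0.0005,-0.0005,0.013,0,0,0,0.043],
])

```text
time_s: 31.7
eef_pos: [0.4795, 0.0209, 0.1763]
eef_rot: [0.0, 1.0, -0.001, 0.0]
wrist_force: [0.8, -0.3, -0.2]
opening: 0.499
```

arm_command([
  [0,0,0,0,0,0,0.055],
  [0,0,0,0,0,0,0.055],
  [0,0,-0.04,0,0,0,0.055],
  [0,0,-0.085,0,0,0,0.055],
  [0.03,0,-0.11,0,0,0,0.055],
])

```text
time_s: 32.2
eef_pos: [0.5087, 0.0211, 0.2896]
eef_rot: [0.0, 1.0, -0.001, 0.001]
wrist_force: [2.2, -0.1, -0.1]
opening: 0.643
```

arm_command([
  [0.015,-0.045,0,0,0,0,0.055],
  [0.03,-0.09,0,0,0,0,0.055],
  [0.045,-0.13,0,0,0,0,0.055],
  [0.06,-0.17,0,0,0,0,0.055],
  [0.06,-0.17,0,0,0,0,0.055],
])

```text
time_s: 32.7
eef_pos: [0.5703, 0.1951, 0.2858]
eef_rot: [-0.001, 1.0, 0.001, 0.0]
wrist_force: [0.0, -0.4, -0.1]
opening: 0.64
```

Run:
```python
from h import *
m,im,d=snap("wrist","w10.png"); np.savez("w10.npz",im=im,d=d,m=np.array([m],dtype=object)); st(); log(); 
for lo,hi in((.105,.12),(.091,.105),(.077,.091),(.063,.077),(.049,.063)): disc_scan(lo,hi,xy=(.42,.54,-.04,.08))
cv2.imwrite("pics/w10c.png",cv2.resize(im,(640,480))[:,:,::-1])
```

```text
t 32.75 pos [0.5697 0.193  0.2856] R [ 1.     0.002 -0.001  0.002 -1.     0.    -0.001 -0.    -1.   ] q [0.13 0.26 1.56 0.   1.33 1.7 ] F [ 1.2 -0.6 -0.2] op 0.643
px [427. 268.] n 522 z 0.1111 rect [484.3  17.2  36.   19.3] circ [480.   20.   36.4]
px [412. 255.] n 365 z 0.0971 rect [490.8  25.6  15.2  38.1] circ [484.7  23.9  38.2]
px [403. 248.] n 534 z 0.0831 rect [489.9  25.3  26.8  50.1] circ [479.7  20.2  50.2]
px [392. 242.] n 544 z 0.0691 rect [488.6  31.6  29.1  57. ] circ [480.9  22.4  57. ]
px [386. 235.] n 494 z 0.0549 rect [490.1  32.4  31.   63.2] circ [481.5  23.   63.2]
```

View pics/w10c.png

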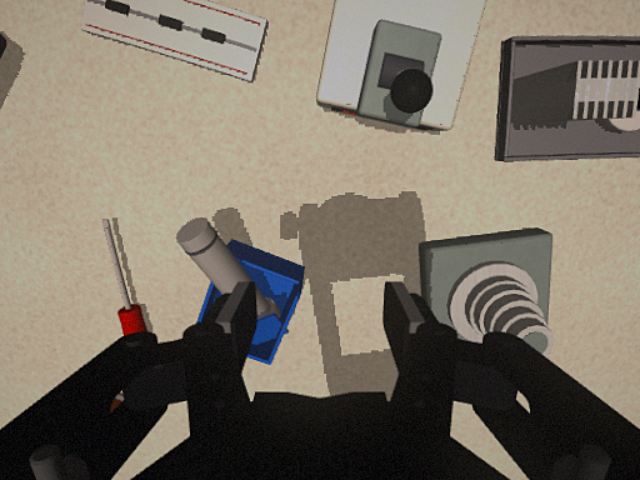

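```bash
cat > wt.py <<'E'
from h import *
def Rt(head,pitch): # tool z at 'pitch' deg from horizontal in vertical plane of heading; y horizontal
    h,p=np.radians([head,pitch]); u=np.array([np.cos(h),np.sin(h),0]); k=np.array([0,0,1.])
    z=np.cos(p)*u+np.sin(p)*k; y=np.array([np.sin(h),-np.cos(h),0]); return np.c_[np.cross(y,z),y,z]
HEAD=np.array([.5639,.2996,.0775]); s=np.array([.824,.367,.432])
E
python3 - <<'E'
from wt import *
G=HEAD-.033*s; T=Rt(24,-110); g=G-.056*T[:,2]; pre=g-.08*T[:,2]; print("G",G,"tcp",g,"pre",pre); print(T.round(3))
st(); goto(pre,T); print("s in tool",np.round(T.T@s,3))
E
```

```text
G [0.536708 0.287489 0.063244] tcp [0.55420525 0.29527928 0.11586679] pre [0.57920133 0.30640825 0.1910422 ]
[[ 0.858  0.407 -0.312]
 [ 0.382 -0.914 -0.139]
 [-0.342  0.    -0.94 ]]
t 33.0 pos [0.5695 0.1896 0.2863] R [ 1.    -0.003 -0.    -0.003 -1.    -0.    -0.     0.    -1.   ] q [ 0.12  0.25  1.56 -0.    1.33  1.7 ] F [-0.   0.1  0.2] op 0.643
shift [   9.4 -116.8   95.2] mm turn [ -4.21 -19.68 -23.92]
s in tool [ 0.7   -0.    -0.714]
```

arm_command([
  [0.003,-0.03,0,-1.05,-4.92,-5.98,0.06],
  [0.006,-0.06,0,-2.1,-9.84,-11.96,0.06],
  [0.009,-0.09,0.02,-3.16,-14.76,-17.94,0.06],
  [0.0094,-0.1168,0.055,-4.21,-19.68,-23.92,0.06],
  [0.0094,-0.1168,0.0952,-4.21,-19.68,-23.92,0.06],
])

```text
time_s: 33.5
eef_pos: [0.58, 0.3101, 0.19]
eef_rot: [0.036, 0.963, 0.208, -0.17]
wrist_force: [0.4, -0.3, -0.8]
opening: 0.707
```

Run:
```python
from wt import *
m,im,d=snap("wrist","w11.png"); st(); log(); P=cloud(m,d); np.savez("w11.npz",im=im,d=d,m=np.array([m],dtype=object))
# shaft points
u=np.array([np.cos(np.radians(24)),np.sin(np.radians(24)),0]); v=np.array([-u[1],u[0],0])
Q=P-(HEAD-.015*0); a=Q@s; k=(a>-.075)&(a<-.008)&(np.abs(Q@v)<.022)&(P[:,:,2]>.05)&(np.linalg.norm(Q-a[...,None]*s,axis=2)<.022)
q=P[k]; print(len(q)); c=q.mean(0); w=np.linalg.svd(q-c,full_matrices=False)[2][0]; w*=np.sign(w[0]); print("dir",w.round(3),"c",c.round(4),"lat range",np.percentile((q-HEAD)@v,[1,99]).round(4))
n=np.cross(np.cross(s,[0,0,1]),s); n/=np.linalg.norm(n); 
if n[2]<0:n=-n
print("top height above assumed axis",np.percentile((q-HEAD)@n,[90,98]).round(4))
Q2=P-HEAD; al=Q2@s; k=(np.linalg.norm(Q2-al[...,None]*s,axis=2)<.02)&(al>-.05)&(al<.03)&(P[:,:,2]>.05); print("end along",np.percentile(al[k],[90,98,99.5]).round(4))
G=HEAD-.033*s; T=Rt(24,-110); goto(G-.056*T[:,2],T)
```

```text
t 33.55 pos [0.5764 0.3073 0.1813] R [ 0.854  0.409 -0.321  0.384 -0.912 -0.143 -0.352 -0.002 -0.936] q [ 0.32  0.67  1.23 -0.03  1.6   1.48] F [-4.  -2.1 -6.1] op 0.701
1160
dir [0.842 0.334 0.423] c [0.5271 0.2862 0.074 ] lat range [-0.0126  0.0163]
top height above assumed axis [0.0166 0.0169]
end along [0.0035 0.0041 0.0043]
shift [-0.6  2.  70.1] mm turn [-0.03  0.59  0.18]
```

View pics/w11.png

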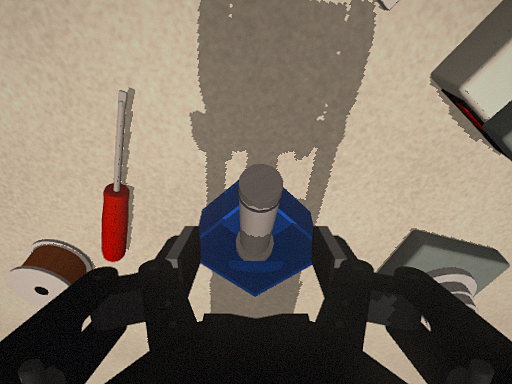

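arm_command([
  [0,0,0.0,0,0,0,0.06],
  [0.0,-0.001,0.03,0,0,0,0.06],
  [0.0,-0.001,0.06,0,0,0,0.06],
  [0.0,-0.001,0.078,0,0,0,0.06],
  [0.0,-0.001,0.078,0,0,0,0.06],
])

```text
time_s: 34.05
eef_pos: [0.5541, 0.296, 0.1187]
eef_rot: [0.036, 0.963, 0.204, -0.17]
wrist_force: [-0.4, -0.7, 0.1]
opening: 0.703
```

arm_command([
  [0,0,0,0,0,0,0.03],
  [0,0,0,0,0,0,0.0],
  [0,0,0,0,0,0,0.0],
  [0,0,0,0,0,0,0.0],
  [0,0,0,0,0,0,0.0],
])

```text
time_s: 34.55
eef_pos: [0.5564, 0.2977, 0.1207]
eef_rot: [0.036, 0.964, 0.206, -0.167]
wrist_force: [1.3, -1.3, 7.8]
opening: 0.333
```

Run:
```python
from wt import *
st(); log()
```

```text
t 34.55 pos [0.5564 0.2977 0.1207] R [ 0.859  0.408 -0.308  0.384 -0.913 -0.139 -0.338  0.001 -0.941] q [ 0.32  0.69  1.33 -0.04  1.47  1.48] F [ 1.3 -1.3  7.8] op 0.333
```

arm_command([
  [0,0,0,0,0,0,0.0],
  [0.005,0,-0.005,0,0,0,0.0],
  [0.012,0,-0.0122,0,0,0,0.0],
  [0.019,0,-0.0194,0,0,0,0.0],
  [0.026,0,-0.0265,0,0,0,0.0],
])

```text
time_s: 35.05
eef_pos: [0.5842, 0.3104, 0.134]
eef_rot: [0.037, 0.963, 0.205, -0.172]
wrist_force: [-4.0, -5.4, 0.6]
opening: 0.337
```

Run:
```python
from wt import *
m,im,d=snap("wrist","w12.png"); st(); log(); print(np.round(ctrl.get_obs()["torque"],2))
cv2.imwrite("pics/w12c.png",im[100:330,130:390][:,:,::-1])
```

```text
t 35.1 pos [0.5862 0.3111 0.1353] R [ 0.858  0.408 -0.312  0.383 -0.913 -0.14  -0.342  0.001 -0.94 ] q [ 0.32  0.73  1.22 -0.03  1.53  1.48] F [ 2.1 -1.9  5.8] op 0.334
[-0.34  0.06  0.18]
```

View pics/w12c.png

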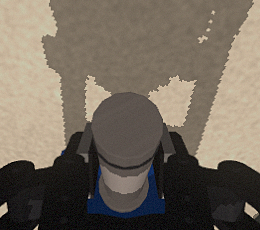

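arm_command([
  [0.007,0,-0.0071,0,0,0,0.0],
  [0.014,0,-0.0143,0,0,0,0.0],
  [0.021,0,-0.0214,0,0,0,0.0],
  [0.028,0,-0.0286,0,0,0,0.0],
  [0.028,0,-0.0286,0,0,0,0.0],
])

```text
time_s: 35.6
eef_pos: [0.6192, 0.3262, 0.1529]
eef_rot: [0.036, 0.963, 0.205, -0.169]
wrist_force: [2.3, 0.3, 8.8]
opening: 0.331
```

Run:
```python
from wt import *
m,im,d=snap("scene","s13.png"); st(); log(); print(np.round(ctrl.get_obs()["torque"],2))
o=ctrl.get_obs(); Rc=q2R(o["eef_rot"]); 
p=proj(m,[o["eef_pos"]])[0]; print(p); x,y=int(p[0]),int(p[1])
x0=max(0,x-80);y0=max(0,y-70); cv2.imwrite("pics/s13c.png",cv2.resize(im[y0:y0+150,x0:x0+190],None,fx=4,fy=4,interpolation=cv2.INTER_CUBIC)[:,:,::-1])
print("up in tool",np.round(Rc.T@[0,0,1],3))
```

```text
t 35.65 pos [0.6195 0.3264 0.1537] R [ 0.859  0.408 -0.308  0.384 -0.913 -0.138 -0.338  0.001 -0.941] q [ 0.33  0.79  1.09 -0.03  1.61  1.48] F [ 2.5 -0.   7.8] op 0.331
[-0.38  0.55  0.12]
[319.63976125 229.8138941 ]
up in tool [-0.338  0.001 -0.941]
```

View pics/s13c.png

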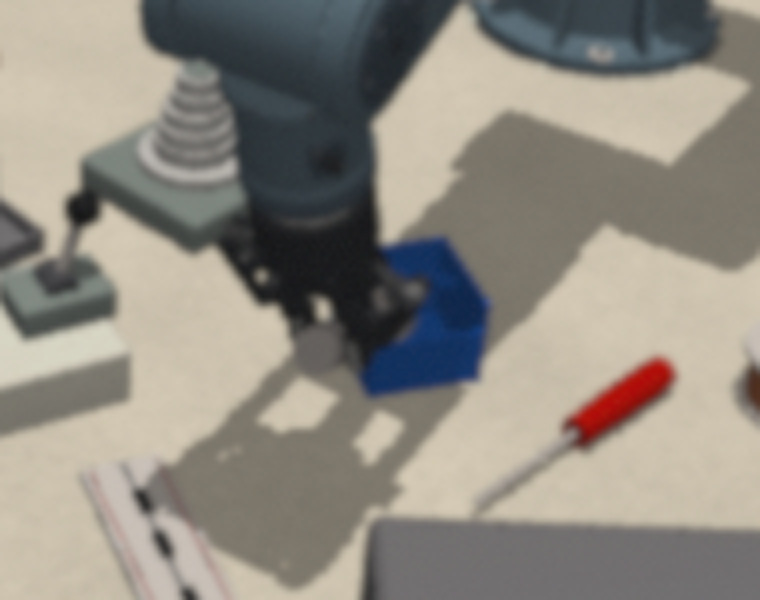

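arm_command([
  [-0.0051,0,-0.0141,0,0,0,0.0],
  [-0.0135,0,-0.0376,0,0,0,0.0],
  [-0.027,0,-0.0753,0,0,0,0.0],
  [-0.0406,0,-0.113,0,0,0,0.0],
  [-0.0406,0,-0.113,0,0,0,0.0],
])

```text
time_s: 36.15
eef_pos: [0.6208, 0.3273, 0.2799]
eef_rot: [0.035, 0.964, 0.206, -0.163]
wrist_force: [1.0, 0.3, -2.3]
opening: 0.333
```

Run:
```python
from wt import *
m,im,d=snap("wrist","w14.png"); st(); log(); print(np.round(ctrl.get_obs()["torque"],2)); np.savez("w14.npz",im=im,d=d,m=np.array([m],dtype=object))
o=ctrl.get_obs(); Rc=q2R(o["eef_rot"]); Q=(cloud(m,d)-o["eef_pos"])@Rc
# tool-frame points near jaw centre plane, in front of fingers
k=(np.abs(Q[:,:,1])<.008)&(Q[:,:,2]>.02)&(Q[:,:,2]<.2)&(np.abs(Q[:,:,0])<.15); q=Q[k]
H,_,_=np.histogram2d(q[:,0],q[:,2],bins=[np.arange(-.15,.15,.01),np.arange(.02,.2,.01)])
for x in np.arange(-.12,.08,.01):
    kk=(q[:,0]>=x)&(q[:,0]<x+.01); print(round(x+.005,3),kk.sum(),np.round(np.percentile(q[kk][:,2],[5,50,95]),3) if kk.any() else "")
```

```text
t 36.2 pos [0.6199 0.327  0.2761] R [ 0.861  0.408 -0.304  0.385 -0.913 -0.136 -0.333  0.    -0.943] q [ 0.33  0.67  1.02 -0.03  1.79  1.48] F [ 0.1  0.1 -3. ] op 0.335
[ 0.17 -0.5   0.02]
-0.115 0 
-0.105 0 
-0.095 0 
-0.085 32 [0.105 0.109 0.112]
-0.075 194 [0.103 0.105 0.107]
-0.065 59 [0.094 0.098 0.103]
-0.055 80 [0.084 0.089 0.093]
-0.045 92 [0.074 0.079 0.083]
-0.035 116 [0.065 0.069 0.074]
-0.025 147 [0.054 0.059 0.064]
-0.015 184 [0.045 0.049 0.054]
-0.005 210 [0.035 0.04  0.044]
0.005 344 [0.025 0.029 0.032]
0.015 1129 [0.022 0.026 0.03 ]
0.025 1211 [0.03  0.035 0.04 ]
0.035 217 [0.04  0.041 0.043]
0.045 0 
0.055 0 
0.065 0 
0.075 0
```

```bash
cat > kin.py <<'E'
from wt import *
L=[json.loads(l) for l in open("log.jsonl")]
rows=[];b=[]
for q,p,e in L:
    if abs(q[3])>.06: continue
    c,s_=np.cos(q[0]),np.sin(q[0]); x=c*p[0]+s_*p[1]; a=q[1];bb=q[1]+q[2];t=bb+q[4]
    rows+= [[1,0,np.sin(a),np.sin(bb),np.sin(t)],[0,1,np.cos(a),np.cos(bb),np.cos(t)]]; b+=[x,p[2]]
sol,res,_,_=np.linalg.lstsq(np.array(rows),np.array(b),rcond=None); 
lat=[-np.sin(q[0])*p[0]+np.cos(q[0])*p[1] for q,p,e in L]
def fk(q):
    a1,d1,L1,L2,L3=sol; a=q[1]; f=q[1]+q[2]
    Rf=R.from_euler('z',q[0])*R.from_euler('y',f)   # forearm frame, z along the forearm
    Rw=Rf*R.from_euler('z',q[3])*R.from_euler('y',q[4])
    p=R.from_euler('z',q[0]).apply([a1+L1*np.sin(a)+L2*np.sin(f),np.mean(lat),d1+L1*np.cos(a)+L2*np.cos(f)])+L3*Rw.apply([0,0,1])
    return p,(Rw*R.from_euler('z',q[5]))
R0=None
M=[ (fk(q)[1].inv()*R.from_matrix(q2R(e))) for q,p,e in L]; R0=R.concatenate(M).mean()
from scipy.optimize import least_squares
lo=np.array([-2.99,-.89,.3,-1.14,0,-3.12]);hi=np.array([2.99,2.07,2.58,4.28,2.63,3.12])
def ik(p,Rm,q0):
    f=lambda q:np.r_[(fk(q)[0]-p)*10,((fk(q)[1]*R0).inv()*R.from_matrix(Rm)).as_rotvec()]
    r=least_squares(f,np.clip(q0,lo+.01,hi-.01),bounds=(lo,hi)); return r.x,np.abs(r.fun).max()
E
python3 - <<'E'
from kin import *
print("a1,d1,L1,L2,L3",sol.round(3),"lat",np.mean(lat).round(3),np.std(lat).round(4))
print("fit err",[np.abs(fk(q)[0]-p).max().round(3) for q,p,e in L][::6],[(M[i]*R0.inv()).magnitude().round(3) for i in range(0,len(M),6)])
st(); q0=ctrl.get_obs()["q"]
for h in (-40,-25,-12,0,15,30):
    T=Rt(h,-45); p=np.array([.478,.0203,.1105])-T@[-.0722,0,.1279]
    for s0 in ([-.2,.3,1.6,0,.5,1.4],[-.2,.3,1.6,3,.5,-1.4]):
        x,e=ik(p,T,s0); print(h,p.round(3),x.round(2),round(e,4))
E
```

```text
a1,d1,L1,L2,L3 [-0.035  0.221  0.449  0.514  0.243] lat 0.117 0.0027Traceback (most recent call last):
  File "<stdin>", line 3, in <module>
AttributeError: 'float' object has no attribute 'round'
```

Run:
```python
from kin import *
print("fit err",[round(float(np.abs(fk(q)[0]-p).max()),3) for q,p,e in L][::6],[round(float((M[i]*R0.inv()).magnitude()),3) for i in range(0,len(M),6)])
st()
for h in (-40,-25,-12,0,15,30):
    T=Rt(h,-45); p=np.array([.478,.0203,.1105])-T@[-.0722,0,.1279]
    for s0 in ([-.2,.3,1.6,0,.5,1.4],[-.2,.3,1.6,3,.5,-1.4]):
        x,e=ik(p,T,s0); print(h,p.round(3),x.round(2),round(float(e),4))
```

```text
fit err [0.014, 0.017, 0.014, 0.003, 0.004, 0.003, 0.001, 0.001] [0.0, 0.0, 0.0, 0.0, 0.0, 0.0, 0.0, 0.0]
t 36.2 pos [0.6199 0.327  0.2761] R [ 0.861  0.408 -0.304  0.385 -0.913 -0.136 -0.333  0.    -0.943] q [ 0.33  0.67  1.02 -0.03  1.79  1.48] F [ 0.1  0.1 -3. ] op 0.335
-40 [0.448 0.046 0.252] [ 0.12 -0.2   2.25 -0.91  0.72  2.99] 0.0
-40 [0.448 0.046 0.252] [-0.01 -0.32  2.51  4.28  0.33 -2.33] 0.3216
-25 [0.442 0.037 0.252] [-0.03 -0.33  2.35 -0.67  0.47  2.48] 0.0
-25 [0.442 0.037 0.252] [-0.15 -0.42  2.53  4.28  0.07 -2.54] 0.2604
-12 [0.439 0.028 0.252] [-0.2  -0.42  2.4  -0.02  0.37  1.6 ] 0.0
-12 [0.439 0.028 0.252] [-0.2  -0.44  2.54  4.27  0.   -2.7 ] 0.2593
0 [0.439 0.02  0.252] [-0.38 -0.46  2.43  0.58  0.49  0.77] 0.0
0 [0.439 0.02  0.252] [-0.21 -0.44  2.54  4.28  0.   -2.84] 0.2463
15 [0.44  0.01  0.252] [-0.56 -0.43  2.41  0.85  0.76  0.23] 0.0
15 [0.44  0.01  0.252] [-0.23 -0.44  2.54  4.02  0.   -2.75] 0.4201
30 [0.444 0.001 0.252] [-0.67 -0.33  2.35  0.9   1.   -0.09] 0.0
30 [0.444 0.001 0.252] [-0.67 -0.33  2.35  0.9   1.   -0.09] 0.0
```

Run:
```python
from kin import *
o=st(); h=24; p0=np.array(o["eef_pos"]); Tf=Rt(h,-45); pf=np.array([.478,.0203,.1105])-Tf@[-.0722,0,.1279]; up=pf+[0,0,.05]
print("pf",pf)
q=np.array(o["q"])
path=[(p0+(up-p0)*f,-110+65*min(1,f/.85)) for f in np.linspace(0,1,11)]+[(pf,-45)]
for p,pt in path:
    x,e=ik(p,Rt(h,pt),q); fz=p+Rt(h,pt)@[-.0722,0,.1279]; print(p.round(3),round(pt),x.round(2),"dq",np.abs(x-q).max().round(2),"err",round(float(e),4),"foot",fz.round(3)); q=x
```

```text
t 36.2 pos [0.6199 0.327  0.2761] R [ 0.861  0.408 -0.304  0.385 -0.913 -0.136 -0.333  0.    -0.943] q [ 0.33  0.67  1.02 -0.03  1.79  1.48] F [ 0.1  0.1 -3. ] op 0.335
pf [0.44201924 0.00428033 0.25199207]
[0.62  0.327 0.276] -110 [ 0.33  0.73  0.95 -0.03  1.82  1.48] dq 0.07 err 0.0 foot [0.518 0.282 0.181]
[0.602 0.295 0.279] -102 [ 0.29  0.57  1.17 -0.03  1.62  1.44] dq 0.22 err 0.0 foot [0.513 0.255 0.169]
[0.584 0.262 0.281] -95 [ 0.24  0.42  1.37 -0.01  1.44  1.4 ] dq 0.19 err 0.0 foot [0.509 0.229 0.16 ]
[0.567 0.23  0.284] -87 [0.19 0.28 1.54 0.01 1.27 1.34] dq 0.17 err 0.0 foot [0.507 0.204 0.152]
[0.549 0.198 0.286] -79 [0.12 0.15 1.7  0.06 1.12 1.25] dq 0.16 err 0.0 foot [0.505 0.179 0.147]
[0.531 0.166 0.289] -72 [0.04 0.02 1.85 0.14 0.98 1.13] dq 0.15 err 0.0 foot [0.505 0.154 0.145]
[0.513 0.133 0.292] -64 [-0.06 -0.1   1.98  0.27  0.87  0.95] dq 0.18 err 0.0 foot [0.505 0.13  0.145]
[0.495 0.101 0.294] -56 [-0.19 -0.22  2.11  0.46  0.8   0.72] dq 0.24 err 0.0 foot [0.505 0.105 0.148]
[0.478 0.069 0.297] -49 [-0.35 -0.32  2.22  0.69  0.8   0.43] dq 0.29 err 0.0 foot [0.505 0.081 0.153]
[0.46  0.037 0.299] -45 [-0.5  -0.39  2.29  0.81  0.89  0.23] dq 0.19 err 0.0 foot [0.496 0.053 0.158]
[0.442 0.004 0.302] -45 [-0.64 -0.43  2.31  0.82  0.99  0.14] dq 0.13 err 0.0 foot [0.478 0.02  0.16 ]
[0.442 0.004 0.252] -45 [-0.64 -0.37  2.38  0.89  0.91  0.03] dq 0.12 err 0.0 foot [0.478 0.02  0.111]
```

Run:
```python
from wt import *
p0=np.array([.6197,.327,.2765]); h=24; up=np.array([.442,.0043,.302])
W=[(p0,-110)]+[(p0+(up-p0)*f,pt) for f,pt in((.25,-90),(.5,-70),(.75,-52),(1,-45))]
for (a,pa),(b,pb) in zip(W,W[1:]): print((Rt(h,pa).T@(b-a)).round(4),"ry",pb-pa)
```

```text
[-0.0712  0.0556  0.0191] ry 20
[-0.0734  0.0556 -0.0064] ry 20
[-0.0668  0.0556 -0.0311] ry 18
[-0.0539  0.0556 -0.0502] ry 7
```

arm_command([
  [-0.0142,0.0111,0.0038,0,4,0,0.0],
  [-0.0285,0.0222,0.0076,0,8,0,0.0],
  [-0.0427,0.0334,0.0115,0,12,0,0.0],
  [-0.057,0.0445,0.0153,0,16,0,0.0],
  [-0.0712,0.0556,0.0191,0,20,0,0.0],
])

```text
time_s: 36.7
eef_pos: [0.5725, 0.2447, 0.2753]
eef_rot: [-0.0, 0.978, 0.209, -0.0]
wrist_force: [-0.3, 0.5, -3.7]
opening: 0.327
```

arm_command([
  [-0.0147,0.0111,-0.0013,0,4,0,0.0],
  [-0.0294,0.0222,-0.0026,0,8,0,0.0],
  [-0.044,0.0334,-0.0038,0,12,0,0.0],
  [-0.0587,0.0445,-0.0051,0,16,0,0.0],
  [-0.0734,0.0556,-0.0064,0,20,0,0.0],
])

```text
time_s: 37.2
eef_pos: [0.5278, 0.1642, 0.2817]
eef_rot: [-0.037, 0.963, 0.205, 0.169]
wrist_force: [-0.2, -0.8, -3.7]
opening: 0.332
```

arm_command([
  [-0.0134,0.0111,-0.0062,0,3.6,0,0.0],
  [-0.0267,0.0222,-0.0124,0,7.2,0,0.0],
  [-0.0401,0.0334,-0.0187,0,10.8,0,0.0],
  [-0.0534,0.0445,-0.0249,0,14.4,0,0.0],
  [-0.0668,0.0556,-0.0311,0,18,0,0.0],
])

```text
time_s: 37.7
eef_pos: [0.4835, 0.084, 0.288]
eef_rot: [-0.069, 0.925, 0.197, 0.318]
wrist_force: [-1.1, -0.1, -2.7]
opening: 0.335
```

Run:
```python
from wt import *
st(); log(); goto([.442,.0043,.302],Rt(24,-45))
```

```text
t 37.7 pos [0.4835 0.084  0.288 ] R [ 0.72   0.409  0.561  0.321 -0.913  0.253  0.615 -0.002 -0.788] q [-0.28 -0.31  2.21  0.59  0.8   0.54] F [-1.1 -0.1 -2.7] op 0.335
shift [-46.9  55.7 -54.4] mm turn [-0.15  7.03  0.02]
```

arm_command([
  [-0.0095,0.0111,-0.011,0,1.5,0,0.0],
  [-0.019,0.0222,-0.0218,0,3,0,0.0],
  [-0.0285,0.0334,-0.0326,0,4.5,0,0.0],
  [-0.038,0.0445,-0.0435,0,6,0,0.0],
  [-0.047,0.0557,-0.0544,0,7,0,0.0],
])

```text
time_s: 38.2
eef_pos: [0.4421, 0.0046, 0.3019]
eef_rot: [-0.081, 0.904, 0.192, 0.373]
wrist_force: [-0.4, 0.3, -4.7]
opening: 0.332
```

arm_command([
  [0,0,0,0,0,0,0.0],
  [0,0,0,0,0,0,0.0],
  [0,0,0,0,0,0,0.0],
  [0,0,0,0,0,0,0.0],
  [0,0,0,0,0,0,0.0],
])

```text
time_s: 38.7
eef_pos: [0.4438, 0.0051, 0.304]
eef_rot: [-0.08, 0.903, 0.193, 0.374]
wrist_force: [0.1, -0.5, -3.6]
opening: 0.333
```

Run:
```python
from wt import *
m,im,d=snap("wrist","w15.png"); st(); log(); np.savez("w15.npz",im=im,d=d,m=np.array([m],dtype=object))
o=ctrl.get_obs(); Rc=q2R(o["eef_rot"]); P=cloud(m,d); Q=(P-o["eef_pos"])@Rc
k=(np.abs(Q[:,:,1])<.005)&(Q[:,:,2]>.02)&(Q[:,:,2]<.2)&(np.abs(Q[:,:,0])<.15); q=Q[k]
for x in np.arange(-.10,.05,.01):
    kk=(q[:,0]>=x)&(q[:,0]<x+.01); print(round(x+.005,3),kk.sum(),np.round(np.median(q[kk],0),4) if kk.any() else "")
kk=(q[:,0]>-.055)&(q[:,0]<.0); A=np.polyfit(q[kk][:,0],q[kk][:,2],1); print("fit",A,"angle",np.degrees(np.arctan(-A[0])))
# side edges of the shaft for lateral lean: mean y vs along
t=(Q[:,:,0]-Q[:,:,2])*.707; w=(Q[:,:,0]+Q[:,:,2])*.707
for a in (-.11,-.10,-.09,-.08,-.02,-.012):
    kk=(np.abs(t-a)<.004)&(w>.018)&(w<.045)&(np.abs(Q[:,:,1])<.022); y=Q[kk][:,1]; print("t",a,kk.sum(),np.round(np.percentile(y,[2,98]),4) if kk.any() else "")
# stack top
k=(np.hypot(P[:,:,0]-.478,P[:,:,1]-.02)<.08)&(P[:,:,2]>.103)&(P[:,:,2]<.12); print("stack e pts",k.sum(), P[k].mean(0).round(4) if k.any() else "")
```

```text
t 38.75 pos [0.4438 0.005  0.3041] R [ 0.645  0.409  0.645  0.289 -0.912  0.29   0.707 -0.    -0.707] q [-0.64 -0.48  2.33  0.81  1.02  0.16] F [-0.4  0.6 -2.8] op 0.335
-0.095 0 
-0.085 10 [-0.0821  0.0011  0.11  ]
-0.075 116 [-7.570e-02 -1.000e-04  1.075e-01]
-0.065 43 [-6.550e-02 -1.000e-04  1.012e-01]
-0.055 52 [-0.0543 -0.0001  0.0913]
-0.045 57 [-0.0447 -0.0001  0.0818]
-0.035 77 [-0.0347 -0.0001  0.0726]
-0.025 93 [-0.0244 -0.0001  0.0626]
-0.015 117 [-0.0149 -0.0001  0.0536]
-0.005 143 [-0.0051 -0.0001  0.0441]
0.005 210 [ 0.0054 -0.0001  0.0334]
0.015 664 [ 0.0162 -0.0001  0.0287]
0.025 777 [ 0.0247 -0.0001  0.0376]
0.035 227 [ 0.0317 -0.      0.0449]
0.045 0 
0.055 0 
fit [-0.9527968   0.03918757] angle 43.615310296669506
t -0.11 59 [-0.0127  0.0125]
t -0.1 75 [-0.014   0.0125]
t -0.09 87 [-0.0136  0.0119]
t -0.08 101 [-0.0123  0.0115]
t -0.02 1205 [-0.0202  0.0197]
t -0.012 2953 [-0.0199  0.0198]
stack e pts 108 [0.4661 0.0147 0.1105]
```

View pics/w15.png

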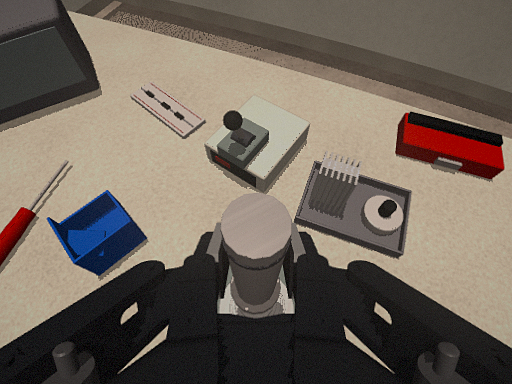

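Run:
```python
from wt import *
T=Rt(24,-43.6); f=np.array([-.0737,-.0003,.1301]); o=ctrl.get_obs(); Rc=q2R(o["eef_rot"])
print("foot now",(o["eef_pos"]+Rc@f).round(4))
p=np.array([.4783,.0203,.114])-T@f; print(p); goto(p,T)
print("down in tool after",(T.T@[0,0,-1]).round(3))
```

```text
foot now [0.48   0.0217 0.16  ]
[0.43878347 0.00237772 0.25709097]
shift [-37.2   0.4  29.2] mm turn [-0.14  1.4   0.09]
down in tool after [-0.724  0.     0.69 ]
```

arm_command([
  [-0.012,0.0004,0.01,0,0.7,0,0.0],
  [-0.024,0.0004,0.019,0,1.4,0,0.0],
  [-0.032,0.0004,0.025,0,1.4,0,0.0],
  [-0.0372,0.0004,0.0292,0,1.4,0,0.0],
  [-0.0372,0.0004,0.0292,0,1.4,0,0.0],
])

```text
time_s: 39.25
eef_pos: [0.4385, 0.0021, 0.2565]
eef_rot: [-0.083, 0.899, 0.192, 0.385]
wrist_force: [0.3, 0.6, -4.2]
opening: 0.33
```

arm_command([
  [0,0,0,0,0,0,0.0],
  [0,0,0,0,0,0,0.0],
  [0,0,0,0,0,0,0.0],
  [0,0,0,0,0,0,0.0],
  [0,0,0,0,0,0,0.0],
])

```text
time_s: 39.75
eef_pos: [0.4389, 0.0016, 0.2576]
eef_rot: [-0.082, 0.899, 0.192, 0.386]
wrist_force: [0.5, -0.7, -4.3]
opening: 0.334
```

```bash
cat > wm.py <<'E'
from wt import *
def wpose(f=None):
    m,im,d=snap("wrist",f); o=st(); log()
    Rc=q2R(o["eef_rot"]); P=cloud(m,d); Q=(P-o["eef_pos"])@Rc
    k=(np.abs(Q[:,:,1])<.005)&(np.abs(Q[:,:,0]+.027)<.027)&(Q[:,:,2]>.03)&(Q[:,:,2]<.12); q=Q[k]
    a=np.polyfit(q[:,0],q[:,2],1)[0]; s=np.array([1,0,a]); s/=np.linalg.norm(s); n=np.array([-s[2],0,s[0]])
    w=np.median(q@n)+.015; k=(np.abs(Q[:,:,1])<.005)&(np.abs((Q@n)-w)<.010)&(Q[:,:,2]<.06)&(Q[:,:,2]>.015); t=np.median(Q[k]@s)-.135
    ft=t*s+w*n; print("s world",(Rc@s).round(4),"foot tool",ft.round(4),"foot world",(Rc@ft+o["eef_pos"]).round(4)); return im
if __name__=="__main__": wpose()
E
python3 wm.py
python3 - <<'E'
from h import *
m,im,d=snap("scene","s16.png"); x,y=proj(m,[.478,.02,.16])[0].astype(int); print(x,y)
cv2.imwrite("pics/s16c.png",cv2.resize(im[y-65:y+55,x-75:x+75],None,fx=5,fy=5,interpolation=cv2.INTER_CUBIC)[:,:,::-1])
E
```

```text
t 39.8 pos [0.4389 0.0017 0.2575] R [ 0.629  0.408  0.662  0.281 -0.913  0.296  0.725  0.    -0.689] q [-0.68 -0.41  2.4   0.92  0.95 -0.01] F [ 0.8  0.5 -4. ] op 0.335
s world [-1.e-03 -2.e-04  1.e+00] foot tool [-0.0734  0.      0.1299] foot world [0.4786 0.0194 0.1148]
288 161
```

View pics/s16c.png

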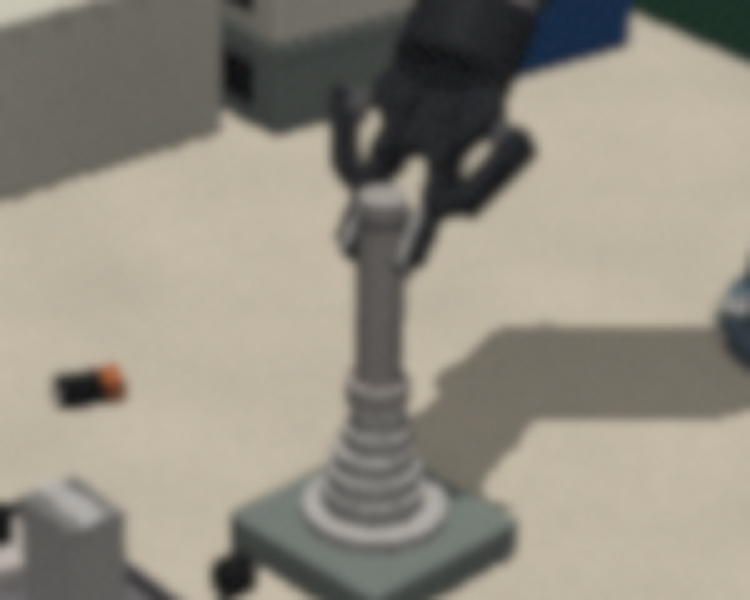

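arm_command([
  [-0.0007,0,0.0007,0,0,0,0.0],
  [-0.0015,0,0.0014,0,0,0,0.0],
  [-0.0022,0,0.0021,0,0,0,0.0],
  [-0.0025,0,0.0024,0,0,0,0.0],
  [-0.0025,0,0.0024,0,0,0,0.0],
])

```text
time_s: 40.35
eef_pos: [0.4388, 0.0017, 0.2537]
eef_rot: [-0.082, 0.899, 0.192, 0.385]
wrist_force: [-0.5, -0.4, -4.2]
opening: 0.337
```

arm_command([
  [-0.0004,0,0.0003,0,0,0,0.0],
  [-0.0007,0,0.0007,0,0,0,0.0],
  [-0.0007,0,0.0007,0,0,0,0.0],
  [-0.0007,0,0.0007,0,0,0,0.0],
  [-0.0007,0,0.0007,0,0,0,0.0],
])

```text
time_s: 40.85
eef_pos: [0.4392, 0.0017, 0.2535]
eef_rot: [-0.082, 0.899, 0.192, 0.386]
wrist_force: [-1.1, 1.6, 3.2]
opening: 0.332
```

```bash
python3 wm.py
```

```text
t 40.9 pos [0.4392 0.0016 0.2535] R [ 0.629  0.408  0.662  0.281 -0.913  0.296  0.725  0.    -0.689] q [-0.68 -0.4   2.41  0.93  0.94 -0.03] F [-0.3  1.3  3.7] op 0.331
s world [0.0016 0.0011 1.    ] foot tool [-0.0738  0.      0.1296] foot world [0.4786 0.0192 0.1107]
```

arm_command([
  [0.0003,0,-0.0003,0,0,0,0.0],
  [0.0003,0,-0.0003,0,0,0,0.04],
  [0.0003,0,-0.0003,0,0,0,0.05],
  [0.0003,0,-0.0003,0,0,0,0.06],
  [0.0003,0,-0.0003,0,0,0,0.06],
])

```text
time_s: 41.4
eef_pos: [0.4388, 0.0016, 0.2532]
eef_rot: [-0.082, 0.899, 0.192, 0.385]
wrist_force: [-0.3, 0.2, -0.0]
opening: 0.703
```

```bash
python3 wm.py
```

```text
t 41.45 pos [0.4388 0.0017 0.2532] R [ 0.629  0.408  0.661  0.281 -0.913  0.296  0.724 -0.    -0.689] q [-0.68 -0.4   2.41  0.92  0.94 -0.02] F [-0.6 -0.5 -0. ] op 0.704
s world [0.0034 0.0015 1.    ] foot tool [-0.0733  0.      0.1298] foot world [0.4785 0.0194 0.1107]
```

arm_command([
  [0,0,-0.01,0,0,0,0.06],
  [0,0,-0.03,0,0,0,0.06],
  [0,0,-0.06,0,0,0,0.06],
  [0,0,-0.09,0,0,0,0.06],
  [0,0,-0.12,0,0,0,0.06],
])

```text
time_s: 41.95
eef_pos: [0.3586, -0.0334, 0.3366]
eef_rot: [-0.082, 0.899, 0.192, 0.385]
wrist_force: [1.0, -1.4, -0.4]
opening: 0.698
```

Run:
```python
from wt import *
m,im,d=snap("wrist","w17.png"); o=st(); log(); P=cloud(m,d); Z=P[:,:,2]
for a in(.235,.2,.17,.14):
    k=(np.hypot(P[:,:,0]-.4786,P[:,:,1]-.0195)<.04)&(np.abs(Z-a)<.008); q=P[k]
    if len(q)>5: print(a,len(q),"x",np.percentile(q[:,0],[1,99]).round(4),"y",np.percentile(q[:,1],[1,99]).round(4),"zmax",q[:,2].max().round(4))
mt,it,dt=snap("top","t17.png"); Pt=cloud(mt,dt); k=(np.hypot(Pt[:,:,0]-.478,Pt[:,:,1]-.02)<.04)&(Pt[:,:,2]>.2)&(Pt[:,:,2]<.26); print("top view head",k.sum(),Pt[k].mean(0).round(4) if k.any() else "")
np.savez("t17.npz",im=it,d=dt,m=np.array([mt],dtype=object))
# toggle
k=(np.hypot(Pt[:,:,0]-.69,Pt[:,:,1]-.135)<.08)&(Pt[:,:,2]>.055)&(Pt[:,:,2]<.2); q=Pt[k]; print("toggle block etc",len(q))
for a in np.arange(.055,.16,.01):
    kk=(q[:,2]>=a)&(q[:,2]<a+.01)
    if kk.any(): print(round(a,3),kk.sum(),q[kk].mean(0).round(4),q[kk].min(0).round(3),q[kk].max(0).round(3))
```

```text
t 42.0 pos [ 0.3578 -0.0357  0.34  ] R [ 0.628  0.407  0.663  0.284 -0.914  0.291  0.724  0.006 -0.69 ] q [-1.06 -0.83  2.43  0.81  1.48  0.04] F [ 1.1 -1.3  4.2] op 0.708
0.235 341 x [0.4622 0.481 ] y [0.0047 0.0328] zmax 0.243
0.2 226 x [0.4626 0.4783] y [0.005  0.0313] zmax 0.208
0.17 176 x [0.4624 0.4786] y [0.005  0.0317] zmax 0.1779
0.14 135 x [0.4624 0.4787] y [0.005 0.032] zmax 0.1479
top view head 191 [0.4775 0.0208 0.244 ]
toggle block etc 544
0.055 26 [0.6639 0.1277 0.0601] [0.648 0.106 0.055] [0.707 0.164 0.065]
0.065 374 [0.6851 0.1328 0.0706] [0.648 0.105 0.065] [0.724 0.165 0.075]
0.075 53 [0.6872 0.1297 0.0792] [0.672 0.119 0.076] [0.711 0.151 0.084]
0.115 3 [0.6598 0.1348 0.1245] [0.655 0.126 0.124] [0.668 0.143 0.125]
0.125 58 [0.6649 0.1374 0.1319] [0.655 0.128 0.125] [0.679 0.149 0.135]
0.135 30 [0.6667 0.1394 0.1366] [0.66  0.132 0.135] [0.675 0.146 0.139]
```

Run:
```python
from kin import *
from scipy.spatial.transform import Slerp
o=st(); p0=np.array([.3575,-.0345,.338]); T0=Rt(24,-43.6); T1=down(-11.4); sl=Slerp([0,1],R.from_matrix([T0,T1]))
q=np.array(o["q"])
W=[(p0,0),(np.array([.37,-.04,.36]),.35),(np.array([.40,-.04,.385]),.7),(np.array([.44,0.,.40]),1),(np.array([.622,.147,.40]),1),(np.array([.622,.147,.25]),1),(np.array([.622,.147,.173]),1),(np.array([.685,.134,.173]),1)]
for i,((a,fa),(b,fb)) in enumerate(zip(W,W[1:])):
    Ra,Rb=sl(fa).as_matrix(),sl(fb).as_matrix()
    print("leg",i,"shift",(Ra.T@(b-a)).round(4),"turn",R.from_matrix(Ra.T@Rb).as_rotvec(degrees=True).round(2))
    for g in (.5,1): 
        x,e=ik(a+(b-a)*g,sl(fa+(fb-fa)*g).as_matrix(),q); print("   ",x.round(2),"dq",np.abs(x-q).max().round(2),round(float(e),3)); q=x
```

```text
t 42.05 pos [ 0.3591 -0.0361  0.3388] R [ 0.628  0.404  0.665  0.283 -0.915  0.288  0.725  0.007 -0.689] q [-1.06 -0.83  2.43  0.81  1.47  0.04] F [ 0.5 -0.8 -0.4] op 0.702
leg 0 shift [ 0.0223  0.0101 -0.0085] turn [ -5.01 -15.71  11.7 ]
    [-1.   -0.68  2.31  0.67  1.39  0.19] dq 0.15 0.0
    [-0.84 -0.6   2.21  0.5   1.32  0.46] dq 0.28 0.0
leg 1 shift [ 0.0381  0.0046 -0.0071] turn [ -5.01 -15.71  11.7 ]
    [-0.68 -0.49  2.1   0.32  1.3   0.76] dq 0.29 0.0
    [-0.56 -0.37  1.98  0.17  1.36  1.01] dq 0.26 0.0
leg 2 shift [ 0.0412 -0.0414 -0.0031] turn [ -4.3  -13.46  10.03]
    [-0.42 -0.25  1.87  0.07  1.42  1.25] dq 0.24 0.0
    [-0.32 -0.14  1.75  0.    1.53  1.45] dq 0.2 0.0
leg 3 shift [ 0.1494 -0.1801 -0.    ] turn [0. 0. 0.]
    [-0.12  0.09  1.53 -0.    1.52  1.65] dq 0.22 0.0
    [0.02 0.33 1.25 0.   1.56 1.78] dq 0.28 0.0
leg 4 shift [ 0.   -0.    0.15] turn [0. 0. 0.]
    [ 0.02  0.34  1.38 -0.    1.42  1.78] dq 0.14 0.0
    [ 0.02  0.38  1.48 -0.    1.28  1.78] dq 0.14 0.0
leg 5 shift [ 0.    -0.     0.077] turn [0. 0. 0.]
    [ 0.02  0.41  1.52 -0.    1.21  1.78] dq 0.07 0.0
    [ 0.02  0.44  1.56 -0.    1.15  1.78] dq 0.07 0.0
leg 6 shift [ 0.0643  0.0003 -0.    ] turn [0. 0. 0.]
    [0.   0.5  1.47 0.   1.17 1.77] dq 0.09 0.0
    [-0.01  0.56  1.38  0.    1.2   1.76] dq 0.09 0.0
```

arm_command([
  [0.0045,0.002,-0.0017,-1.0,-3.14,2.34,0.06],
  [0.009,0.004,-0.0034,-2.0,-6.28,4.68,0.06],
  [0.0134,0.006,-0.0051,-3.0,-9.42,7.02,0.06],
  [0.0178,0.008,-0.0068,-4.0,-12.57,9.36,0.06],
  [0.0223,0.0101,-0.0085,-5.01,-15.71,11.7,0.06],
])

```text
time_s: 42.55
eef_pos: [0.3725, -0.0387, 0.3573]
eef_rot: [-0.055, 0.961, 0.092, 0.256]
wrist_force: [-0.3, -0.8, 0.0]
opening: 0.702
```

arm_command([
  [0.0076,0.001,-0.0014,-1.0,-3.14,2.34,0.03],
  [0.0152,0.0018,-0.0028,-2.0,-6.28,4.68,0.0],
  [0.0229,0.0028,-0.0043,-3.0,-9.42,7.02,0.0],
  [0.0305,0.0037,-0.0057,-4.0,-12.57,9.36,0.0],
  [0.0381,0.0046,-0.0071,-5.01,-15.71,11.7,0.0],
])

```text
time_s: 43.05
eef_pos: [0.4028, -0.0382, 0.3821]
eef_rot: [-0.026, 0.993, -0.01, 0.119]
wrist_force: [0.2, 0.3, 0.6]
opening: 0.001
```

arm_command([
  [0.0082,-0.0083,-0.0006,-0.86,-2.69,2.0,0.0],
  [0.0165,-0.0166,-0.0012,-1.72,-5.38,4.0,0.0],
  [0.0247,-0.0248,-0.0019,-2.58,-8.08,6.0,0.0],
  [0.033,-0.0331,-0.0025,-3.44,-10.77,8.0,0.0],
  [0.0412,-0.0414,-0.0031,-4.3,-13.46,10.03,0.0],
])

```text
time_s: 43.55
eef_pos: [0.4428, 0.0024, 0.3967]
eef_rot: [-0.0, 0.995, -0.098, -0.001]
wrist_force: [0.5, 1.0, -0.5]
opening: 0.004
```

Run:
```python
from h import *
st(); goto([.622,.147,.40],down(-11.4))
```

```text
t 43.55 pos [0.4428 0.0024 0.3967] R [ 0.981 -0.195 -0.002 -0.195 -0.981  0.    -0.002  0.    -1.   ] q [-0.26 -0.19  1.79 -0.    1.54  1.5 ] F [ 0.5  1.  -0.5] op 0.004
shift [ 147.6 -176.8   -3.7] mm turn [0.01 0.14 0.15]
```

arm_command([
  [0.0295,-0.0354,0,0,0,0,0.0],
  [0.059,-0.0707,0,0,0,0,0.0],
  [0.0886,-0.106,0,0,0,0,0.0],
  [0.118,-0.1414,0,0,0,0,0.0],
  [0.1476,-0.1768,0,0,0,0,0.0],
])

```text
time_s: 44.05
eef_pos: [0.6228, 0.1484, 0.3957]
eef_rot: [-0.0, 0.995, -0.097, -0.0]
wrist_force: [-0.1, -0.6, -0.3]
opening: 0.001
```

arm_command([
  [0,0,0.03,0,0,0,0.0],
  [0,0,0.06,0,0,0,0.0],
  [0,0,0.08,0,0,0,0.0],
  [0,0,0.08,0,0,0,0.0],
  [0,0,0.08,0,0,0,0.0],
])

```text
time_s: 44.55
eef_pos: [0.6213, 0.1463, 0.3171]
eef_rot: [-0.0, 0.995, -0.098, -0.001]
wrist_force: [0.7, 0.4, 1.0]
opening: 0.001
```

Run:
```python
from h import *
m,im,d=snap("wrist","w18.png"); o=st(); P=cloud(m,d); c=np.array([.98,-.198,0]); l=np.array([.198,.98,0])
B=np.array([.6665,.138,0]); Q=P-B; X=Q@c; Y=Q@l; Z=P[:,:,2]
k=(np.abs(X-.02)<.09)&(np.abs(Y)<.05)&(Z>.052)&(Z<.15)
for a in np.arange(.055,.15,.01):
    kk=k&(Z>=a)&(Z<a+.01)
    if kk.any(): print(round(a,3),kk.sum(),"X",np.percentile(X[kk],[1,50,99]).round(4),"Y",np.percentile(Y[kk],[1,50,99]).round(4))
g=np.array(o["eef_pos"])-B; print("tcp X,Y",(g@c).round(4),(g@l).round(4))
k=(np.hypot(P[:,:,0]-.4786,P[:,:,1]-.0195)<.05)&(Z>.225)&(Z<.26); print("weight head",k.sum(),P[k].mean(0).round(4) if k.any() else "")
```

```text
t 44.6 pos [0.6218 0.1461 0.3186] R [ 0.981 -0.195  0.001 -0.195 -0.981  0.     0.001 -0.001 -1.   ] q [0.05 0.31 1.42 0.   1.41 1.81] F [-0.5 -0.5 -0.1] op -0.001
0.065 1817 X [-0.0146  0.0337  0.0534] Y [-0.0237  0.001   0.0258]
0.075 508 X [0.0085 0.0211 0.0295] Y [-0.0139  0.0009  0.0159]
0.085 34 X [0.0119 0.0162 0.0182] Y [-0.0032  0.0014  0.0057]
0.095 25 X [0.0115 0.0134 0.0151] Y [-0.0032  0.0008  0.0049]
0.115 3 X [0.0053 0.0069 0.0106] Y [-0.0053  0.0118  0.0126]
0.125 390 X [-0.0127  0.0017  0.0125] Y [-0.0111  0.0016  0.0134]
0.135 240 X [-0.0078 -0.0001  0.0068] Y [-0.0065  0.0006  0.0086]
tcp X,Y -0.0454 -0.0009
weight head 0
```

arm_command([
  [0,-0.002,0.04,0,0,0,0.0],
  [0,-0.002,0.08,0,0,0,0.0],
  [0,-0.002,0.12,0,0,0,0.0],
  [0,-0.002,0.145,0,0,0,0.0],
  [0,-0.002,0.145,0,0,0,0.0],
])

```text
time_s: 45.1
eef_pos: [0.6202, 0.1473, 0.1703]
eef_rot: [0.0, 0.995, -0.099, -0.002]
wrist_force: [0.4, -0.7, 0.5]
opening: 0.0
```

arm_command([
  [0.01,0,0,0,0,0,0.0],
  [0.02,0,0,0,0,0,0.0],
  [0.03,0,0,0,0,0,0.0],
  [0.037,0,0,0,0,0,0.0],
  [0.044,0,0,0,0,0,0.0],
])

```text
time_s: 45.6
eef_pos: [0.666, 0.1385, 0.1741]
eef_rot: [-0.0, 0.995, -0.099, 0.001]
wrist_force: [-1.4, 0.3, 0.6]
opening: 0.001
```

arm_command([
  [0.007,0,0,0,0,0,0.0],
  [0.014,0,0,0,0,0,0.0],
  [0.021,0,0,0,0,0,0.0],
  [0.026,0,0,0,0,0,0.0],
  [0.03,0,0,0,0,0,0.0],
])

```text
time_s: 46.1
eef_pos: [0.6913, 0.1335, 0.1721]
eef_rot: [-0.0, 0.995, -0.098, -0.005]
wrist_force: [-22.9, 2.9, 12.9]
opening: -0.003
```

```bash
cat > tg.py <<'E'
from h import *
m,im,d=snap("wrist"); o=st(); P=cloud(m,d); c=np.array([.98,-.198,0]); l=np.array([.198,.98,0])
B=np.array([.6665,.138,0]); Q=P-B; X=Q@c; Y=Q@l; Z=P[:,:,2]
g=np.array(o["eef_pos"])-B; print("tcp X,Y",(g@c).round(4),(g@l).round(4))
k=(X>max(g@c,-.1)+.012)&(X<.12)&(np.abs(Y)<.03)&(Z>.09)&(Z<.15)
for a in np.arange(.09,.15,.01):
    kk=k&(Z>=a)&(Z<a+.01)
    if kk.any(): print(round(a,3),kk.sum(),"X",np.percentile(X[kk],[1,50,99]).round(4),"Y",np.percentile(Y[kk],[1,50,99]).round(4))
E
python3 tg.py
```

```text
t 46.15 pos [0.6912 0.1335 0.1721] R [ 0.981 -0.196 -0.011 -0.196 -0.981  0.001 -0.011  0.001 -1.   ] q [0.02 0.59 1.34 0.   1.23 1.79] F [-17.4   1.5   9.2] op 0.003
tcp X,Y 0.0251 0.0005
0.11 31 X [0.0564 0.0601 0.061 ] Y [-0.0083  0.0021  0.011 ]
0.12 1284 X [0.0383 0.0553 0.0609] Y [-0.0109  0.0011  0.0132]
0.13 1183 X [0.0403 0.0492 0.0565] Y [-0.007   0.0011  0.0093]
0.14 239 X [0.0371 0.0379 0.0387] Y [-0.0278 -0.0032  0.0282]
```

arm_command([
  [-0.01,0,0,0,0,0,0.0],
  [-0.04,0,0,0,0,0,0.0],
  [-0.06,0,-0.03,0,0,0,0.0],
  [-0.06,0,-0.075,0,0,0,0.0],
  [-0.06,0,-0.12,0,0,0,0.0],
])

```text
time_s: 46.65
eef_pos: [0.6346, 0.1447, 0.2939]
eef_rot: [-0.0, 0.995, -0.098, -0.0]
wrist_force: [1.7, 0.1, 0.7]
opening: 0.003
```

arm_command([
  [0,-0.04,-0.03,0,0,0,0.0],
  [0,-0.08,-0.06,0,0,0,0.0],
  [0,-0.08,-0.06,0,0,0,0.0],
  [0,-0.08,-0.06,0,0,0,0.0],
  [0,-0.08,-0.06,0,0,0,0.0],
])

```text
time_s: 47.15
eef_pos: [0.6506, 0.2221, 0.3515]
eef_rot: [0.0, 0.995, -0.099, -0.001]
wrist_force: [-0.2, -0.1, -0.8]
opening: 0.003
```

```bash
python3 tg.py
python3 - <<'E'
from h import *
m,im,d=snap("top"); P=cloud(m,d); Z=P[:,:,2]
def c(n,x,y,r,z0,z1):
    k=(np.hypot(P[:,:,0]-x,P[:,:,1]-y)<r)&(Z>z0)&(Z<z1); q=P[k]; print(n,len(q),q.mean(0).round(4) if len(q) else "", "mid",((q.max(0)+q.min(0))/2).round(4) if len(q) else "")
c("head",.478,.02,.05,.22,.26); c("sink",.675,-.013,.05,.085,.11); c("knob",.679,-.098,.03,.035,.06); c("battery",.5214,-.2475,.05,.008,.03); c("ball",.70,.135,.06,.115,.15)
ms,ims,ds=snap("scene","s19.png"); cv2.imwrite("pics/s19c.png",cv2.resize(ims[120:320,160:420],None,fx=3,fy=3,interpolation=cv2.INTER_CUBIC)[:,:,::-1])
E
```

```text
t 47.2 pos [0.6506 0.2218 0.3512] R [ 0.98  -0.197 -0.003 -0.197 -0.98  -0.001 -0.002  0.001 -1.   ] q [ 0.16  0.4   1.24 -0.    1.51  1.93] F [-0.3  0.1  0.1] op 0.002
tcp X,Y -0.0322 0.079
0.09 46 X [0.0261 0.0296 0.0356] Y [-0.0027  0.0026  0.0055]
0.1 30 X [0.0318 0.034  0.0372] Y [-0.0034  0.0024  0.0056]
0.11 3 X [0.0424 0.0551 0.0569] Y [0.0101 0.0117 0.0121]
0.12 269 X [0.0351 0.047  0.0597] Y [-0.0102  0.0066  0.0131]
0.13 253 X [0.0391 0.0476 0.0554] Y [-0.0071  0.0017  0.0094]
head 184 [0.478  0.0207 0.2452] mid [0.4777 0.0209 0.2406]
sink 238 [ 0.676  -0.013   0.0944] mid [ 0.6763 -0.0127  0.0922]
knob 49 [ 0.6783 -0.0977  0.046 ] mid [ 0.6791 -0.0981  0.0439]
battery 194 [ 0.5216 -0.2478  0.0174] mid [ 0.5224 -0.248   0.0156]
ball 92 [0.712  0.129  0.1286] mid [0.7137 0.1301 0.1258]
```

arm_command([
  [0,0.04,0.02,0,0,0,0.0],
  [0,0.078,0.04,0,0,0,0.0],
  [0,0.078,0.085,0,0,0,0.0],
  [0,0.078,0.13,0,0,0,0.0],
  [0,0.078,0.157,0,0,0,0.0],
])

```text
time_s: 47.8
eef_pos: [0.6337, 0.1449, 0.1916]
eef_rot: [0.0, 0.995, -0.1, -0.003]
wrist_force: [-0.4, 0.0, -1.1]
opening: -0.0
```

arm_command([
  [0.015,0,0,0,0,0,0.0],
  [0.03,0,0,0,0,0,0.0],
  [0.045,0,0,0,0,0,0.0],
  [0.052,0,0,0,0,0,0.0],
  [0.056,0,0,0,0,0,0.0],
])

```text
time_s: 48.3
eef_pos: [0.6908, 0.1347, 0.1955]
eef_rot: [-0.0, 0.995, -0.099, -0.0]
wrist_force: [-0.6, 0.3, -0.8]
opening: -0.002
```

```bash
python3 tg.py
```

```text
t 48.35 pos [0.6911 0.1347 0.1957] R [ 0.98  -0.197 -0.    -0.197 -0.98   0.    -0.    -0.    -1.   ] q [0.02 0.56 1.33 0.   1.25 1.79] F [-0.1 -0.8 -0.2] op 0.001
tcp X,Y 0.0247 0.0017
0.11 12 X [0.0558 0.0603 0.0607] Y [-0.0059  0.0018  0.0114]
0.12 915 X [0.0374 0.0545 0.0608] Y [-0.0109  0.0013  0.0134]
0.13 871 X [0.04   0.0491 0.0568] Y [-0.007   0.0013  0.0094]
```

arm_command([
  [0.001,0,0,0,0,0,0.0],
  [0.002,0,0,0,0,0,0.0],
  [0.003,0,0,0,0,0,0.0],
  [0.004,0,0,0,0,0,0.0],
  [0.005,0,0,0,0,0,0.0],
])

```text
time_s: 48.85
eef_pos: [0.6942, 0.135, 0.1959]
eef_rot: [-0.0, 0.995, -0.098, -0.002]
wrist_force: [-9.5, 0.7, 4.7]
opening: 0.002
```

```bash
python3 tg.py
```

```text
t 48.9 pos [0.6942 0.135  0.1959] R [ 0.981 -0.196 -0.004 -0.196 -0.981  0.001 -0.004  0.    -1.   ] q [0.02 0.57 1.32 0.   1.26 1.79] F [-7.5  0.9  3.4] op 0.002
tcp X,Y 0.0277 0.0026
0.11 18 X [0.0569 0.0603 0.0609] Y [-0.0064  0.0021  0.0104]
0.12 851 X [0.0403 0.0552 0.0607] Y [-0.0109  0.0018  0.0135]
0.13 833 X [0.0406 0.0491 0.0566] Y [-0.0072  0.0013  0.009 ]
```

arm_command([
  [0.001,0,0,0,0,0,0.0],
  [0.002,0,0,0,0,0,0.0],
  [0.002,0,0,0,0,0,0.0],
  [0.002,0,0,0,0,0,0.0],
  [0.002,0,0,0,0,0,0.0],
])

```text
time_s: 49.4
eef_pos: [0.6947, 0.135, 0.1958]
eef_rot: [0.0, 0.995, -0.098, -0.004]
wrist_force: [-13.5, 0.7, 6.6]
opening: 0.002
```

```bash
python3 tg.py
```

```text
t 49.45 pos [0.6947 0.135  0.1958] R [ 0.981 -0.195 -0.008 -0.195 -0.981  0.001 -0.008  0.001 -1.   ] q [0.02 0.57 1.31 0.   1.26 1.79] F [-13.5   1.    6.5] op -0.001
tcp X,Y 0.0282 0.0027
0.11 23 X [0.0542 0.0601 0.0609] Y [-0.0083  0.0008  0.0124]
0.12 843 X [0.0405 0.0553 0.0608] Y [-0.0108  0.0014  0.0135]
0.13 837 X [0.0405 0.0491 0.0566] Y [-0.0069  0.0014  0.0095]
```

arm_command([
  [-0.01,0,0,0,0,0,0.0],
  [-0.04,0,0,0,0,0,0.0],
  [-0.06,0,-0.03,0,0,0,0.0],
  [-0.06,0,-0.075,0,0,0,0.0],
  [-0.06,0,-0.12,0,0,0,0.0],
])

```text
time_s: 49.95
eef_pos: [0.6376, 0.1462, 0.317]
eef_rot: [-0.0, 0.995, -0.098, -0.0]
wrist_force: [0.8, 0.6, 0.2]
opening: -0.002
```

arm_command([
  [0,-0.04,-0.03,0,0,0,0.0],
  [0,-0.08,-0.04,0,0,0,0.0],
  [0,-0.08,-0.04,0,0,0,0.0],
  [0,-0.08,-0.04,0,0,0,0.0],
  [0,-0.08,-0.04,0,0,0,0.0],
])

```text
time_s: 50.45
eef_pos: [0.6541, 0.2237, 0.3553]
eef_rot: [0.0, 0.995, -0.099, -0.0]
wrist_force: [0.1, -1.3, 0.1]
opening: 0.002
```

```bash
python3 tg.py
python3 - <<'E'
from h import *
from scipy.optimize import least_squares
# lever ball centre now and at the start from the top camera (dark ball), sphere fit
for nm in("t17","now"):
    m,im,d=load("t17") if nm=="t17" else snap("top","t20.png")
    P=cloud(m,d); k=(np.hypot(P[:,:,0]-.69,P[:,:,1]-.134)<.06)&(P[:,:,2]>.118)&(P[:,:,2]<.15); q=P[k]
    f=least_squares(lambda c:np.linalg.norm(q-c,axis=1)-.012,q.mean(0)-[0,0,.006],loss="soft_l1",f_scale=.001).x; print(nm,len(q),f.round(4))
Z=P[:,:,2]
for n,x,y,r,z0,z1 in(("head",.478,.02,.05,.22,.26),("sink",.675,-.013,.05,.085,.11),("knob",.679,-.098,.03,.035,.06),("battery",.5214,-.2475,.05,.008,.03)):
    k=(np.hypot(P[:,:,0]-x,P[:,:,1]-y)<r)&(Z>z0)&(Z<z1); print(n,k.sum(),P[k].mean(0).round(4))
hsv=cv2.cvtColor(im,cv2.COLOR_RGB2HSV); z=np.load("top0.npz",allow_pickle=True)
for i in(im,z["im"]): 
    h=cv2.cvtColor(i,cv2.COLOR_RGB2HSV); k=((h[:,:,0]<6)|(h[:,:,0]>174))&(h[:,:,1]>150)&(h[:,:,2]>60); k[:, 160:]=0; print("driver px",np.argwhere(k).mean(0).round(1),k.sum())
E
```

```text
t 50.5 pos [0.6541 0.2233 0.3552] R [ 0.98  -0.197 -0.001 -0.197 -0.98  -0.    -0.001  0.001 -1.   ] q [ 0.16  0.4   1.22 -0.    1.51  1.93] F [ 0.6  0.7 -0.9] op 0.0
tcp X,Y -0.029 0.0812
0.09 44 X [0.0259 0.03   0.0357] Y [-0.0027  0.0027  0.0057]
0.1 25 X [0.0318 0.034  0.0362] Y [-0.0032  0.0026  0.0052]
0.11 5 X [0.0375 0.0485 0.0594] Y [0.0061 0.0122 0.0129]
0.12 266 X [0.0353 0.0474 0.0604] Y [-0.01    0.0059  0.0132]
0.13 240 X [0.0394 0.0473 0.056 ] Y [-0.0073  0.0018  0.01  ]
t17 91 [0.6669 0.139  0.126 ]
now 91 [0.7144 0.1298 0.1221]
head 185 [0.4779 0.0208 0.2451]
sink 241 [ 0.6759 -0.0128  0.0943]
knob 49 [ 0.6783 -0.0977  0.0458]
battery 193 [ 0.5216 -0.2478  0.0173]
driver px [nan nan] 0
driver px [267.5 103. ] 355<stdin>:13: RuntimeWarning: Mean of empty slice.
  ret = um.true_divide(
```

Run:
```python
from h import *
for i in(snap("scene")[1],np.load("scene0.npz",allow_pickle=True)["im"]):
    h=cv2.cvtColor(i,cv2.COLOR_RGB2HSV); k=((h[:,:,0]<6)|(h[:,:,0]>174))&(h[:,:,1]>150)&(h[:,:,2]>60); k[:,:360]=0; print("driver px",np.argwhere(k).mean(0).round(1) if k.any() else None,k.sum())
print(ctrl.hand_in()); st()
```

```text
driver px [258.4 394.5] 202
driver px [258.5 394.3] 206
the job is handed in; nothing more can be done
None
the job is handed in; nothing more can be done
```

I finished the task and handed it in at about 50 s of the 210 s allowed; `hand_in()` gave no verdict.

**What was done:**
- The cover and the heat sink went into the grey tray.
- All five discs (64, 57, 50, 43 and 36 mm) were stacked on the platen, widest at the bottom.
- The weight was drawn about 80 mm along its shaft, lifted, turned upright, set on the stack and let go.
- The toggle was then pushed right over.

**Last checks:**
- **Discs:** each measured within about 2 mm of the platen centre when it was placed.
- **Weight:** the shaft was within 0.004 rad of vertical after release, with the foot about 1 mm from the platen centre. A later top view put the head at (0.478, 0.021), in line with the platen.
- **Tray:** the heat sink stands upright in the tray and the cover lies beside it.
- **Battery and screwdriver:** neither moved.
- **Toggle:** the ball at the end of the lever moved 48 mm. A second push rose to about 15 N without moving it further, so I take it to be at its stop.

**Weaker points:**
- The toggle's angle of about 1.0 rad comes from the ball's travel, assuming its centre sits 50 mm from the pivot. With the full 60 mm it would be about 0.83 rad, just under the 0.85 limit; the stop and the lever's lean both favour 1.0.
- The arm hid the screwdriver from the top camera at the end, so I checked it in the scene camera instead.
- The viewer's 16-picture limit stopped me viewing a last picture, so the final state was checked by numbers only.

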